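# Line up the induction coils on the probe rail

### The job

Set up the rail for the induction series: put the four coils on the rail's keyed posts in order of size, the smallest on the post beside the field probe (the white sensor head at one end of the rail) and the largest farthest from it. Turn each coil so that the flat in its bore meets the flat of the post, which brings its two brass terminals to the side of the rail that faces the robot, and let it down until it stands flat on the rail.

Things in the scene. Friction and masses are not known exactly. Their poses are not given: they have to be found in the camera images.
- coil_a_center (a point): centre (half-way up) of the smallest coil: loose upright bobbin 26 mm high, two square black cheeks 34 x 34 x 4 mm, round copper winding set back 3 mm between. Two brass terminals 5 mm high stand on top at its -x edge. D-shaped bore right through: 19.6 mm diameter, its flat 2.8 mm from the axis on the -x (terminal) side. z up, x and y parallel to the sides
- coil_b_center (a point): centre (half-way up) of the second smallest coil: loose upright bobbin 30 mm high, two square black cheeks 44 x 44 x 4 mm, round copper winding set back 3 mm between. Two brass terminals 5 mm high stand on top at its -x edge. D-shaped bore right through: 19.6 mm diameter, its flat 2.8 mm from the axis on the -x (terminal) side. z up, x and y parallel to the sides
- coil_c_center (a point): centre (half-way up) of the second largest coil: loose upright bobbin 34 mm high, two square black cheeks 54 x 54 x 4 mm, round copper winding set back 3 mm between. Two brass terminals 5 mm high stand on top at its -x edge. D-shaped bore right through: 19.6 mm diameter, its flat 2.8 mm from the axis on the -x (terminal) side. z up, x and y parallel to the sides
- coil_d_center (a point): centre (half-way up) of the largest coil: loose upright bobbin 38 mm high, two square black cheeks 64 x 64 x 4 mm, round copper winding set back 3 mm between. Two brass terminals 5 mm high stand on top at its -x edge. D-shaped bore right through: 19.6 mm diameter, its flat 2.8 mm from the axis on the -x (terminal) side. z up, x and y parallel to the sides
- post_1: post 1 of 4, counted from the rail's left (+y) end: fixed steel D-post, 26 mm high, 17 mm diameter up to 15 mm, then tapering to a 5 mm nose 3 mm behind (+x of) the axis; its flat, 1.5 mm from the axis, is on its -x side, toward the robot. Origin: centre of its foot on the rail's top; z up, y along the rail. A coil goes down over it only with terminals to -x, within about 15 degrees
- post_2: post 2 of 4, counted from the rail's left (+y) end: fixed steel D-post, 26 mm high, 17 mm diameter up to 15 mm, then tapering to a 5 mm nose 3 mm behind (+x of) the axis; its flat, 1.5 mm from the axis, is on its -x side, toward the robot. Origin: centre of its foot on the rail's top; z up, y along the rail. A coil goes down over it only with terminals to -x, within about 15 degrees
- post_3: post 3 of 4, counted from the rail's left (+y) end: fixed steel D-post, 26 mm high, 17 mm diameter up to 15 mm, then tapering to a 5 mm nose 3 mm behind (+x of) the axis; its flat, 1.5 mm from the axis, is on its -x side, toward the robot. Origin: centre of its foot on the rail's top; z up, y along the rail. A coil goes down over it only with terminals to -x, within about 15 degrees
- post_4: post 4 of 4, counted from the rail's left (+y) end: fixed steel D-post, 26 mm high, 17 mm diameter up to 15 mm, then tapering to a 5 mm nose 3 mm behind (+x of) the axis; its flat, 1.5 mm from the axis, is on its -x side, toward the robot. Origin: centre of its foot on the rail's top; z up, y along the rail. A coil goes down over it only with terminals to -x, within about 15 degrees
- rail: flat aluminium bar 390 (y) x 62 (x) x 15 mm, fixed on the table, carrying the four posts 80 mm apart on its centre line; seated coils stand flat on its top. Origin: centre of its underside, z up, y along the bar, x away from the robot
- probe: field probe fixed on one end of the rail (left or right, it varies), 55 mm beyond the end post: black block 46 x 34 x 16 mm with a white round sensor head 26 mm wide that rises to 50 mm over the rail. On the other end is only a low aluminium clamp with a black knob, 22 mm high. Origin: centre of its underside, z up

How it is judged:
At the end, for the whole second after the job is handed in: All four coils on the posts, smallest at the probe's end, growing along the rail: each centre within 8 mm of its post's axis, down on the rail within 4 mm, upright within 0.12 rad, sides in line with the rail within 0.40 rad, terminals to the robot's side as the key demands (((horizontal distance between probe and post_1 below 0.1 m and horizontal distance between coil_a_center and post_1 below 0.008 m and z of coil_a_center in the frame of post_1 between 0.009 and 0.017 m and angle between each of coil_a_center, coil_b_center, coil_c_center, coil_d_center's own z axis and vertical below 0.12 rad and angle between the x axis of coil_a_center and the x axis of post_1, either way round below 0.4 rad and horizontal distance between coil_b_center and post_2 below 0.008 m and z of coil_b_center in the frame of post_2 between 0.011 and 0.019 m and angle between the x axis of coil_b_center and the x axis of post_2, either way round below 0.4 rad and horizontal distance between coil_c_center and post_3 below 0.008 m and z of coil_c_center in the frame of post_3 between 0.013 and 0.021 m and angle between the x axis of coil_c_center and the x axis of post_3, either way round below 0.4 rad and horizontal distance between coil_d_center and post_4 below 0.008 m and z of coil_d_center in the frame of post_4 between 0.015 and 0.023 m and angle between the x axis of coil_d_center and the x axis of post_4, either way round below 0.4 rad) or (horizontal distance between probe and post_4 below 0.1 m and horizontal distance between coil_a_center and post_4 below 0.008 m and z of coil_a_center in the frame of post_4 between 0.009 and 0.017 m and angle between each of coil_a_center, coil_b_center, coil_c_center, coil_d_center's own z axis and vertical below 0.12 rad and angle between the x axis of coil_a_center and the x axis of post_4, either way round below 0.4 rad and horizontal distance between coil_b_center and post_3 below 0.008 m and z of coil_b_center in the frame of post_3 between 0.011 and 0.019 m and angle between the x axis of coil_b_center and the x axis of post_3, either way round below 0.4 rad and horizontal distance between coil_c_center and post_2 below 0.008 m and z of coil_c_center in the frame of post_2 between 0.013 and 0.021 m and angle between the x axis of coil_c_center and the x axis of post_2, either way round below 0.4 rad and horizontal distance between coil_d_center and post_1 below 0.008 m and z of coil_d_center in the frame of post_1 between 0.015 and 0.023 m and angle between the x axis of coil_d_center and the x axis of post_1, either way round below 0.4 rad))); the robot touches nothing.
It also fails if it takes over 88 s, if anything falls off the work surface, if the arm or the gripper's body presses on something with over 40 N, if the wrist force passes 120 N, or if a joint passes its speed limit or range.

### The arm

A 7-joint arm with a two-finger parallel gripper is mounted at the origin on a cart in front of the work surface, level with it; the furniture and walls round the work are solid. World frame = base frame: x ahead of the robot, y to its left, z up, the work surface at z = 0. Lengths are in m, angles in rad, forces in N, time in s.
With the tool pointing down it reaches from about 0.4 to 0.875 m from the base axis. Payload 19.3 kg.
Tool frame: the origin (TCP) lies on the centre line of the jaws, within the pads' length; the fingertips stand 17 mm ahead of it and the grasp point (between the pads) lies 2 mm behind it; y points along the fingers, z is the direction in which the jaws open and shut, and the axes are right-handed (so a half turn about y gives the same grasp; the last joint's range is limited). The gripper opens to 85 mm and grips with 20 to 120 N. Pads are 22 mm wide; open, the fingers measure 114 mm over their backs; the gripper's body (76 mm by 85 mm) begins 54 mm behind the grasp point. The pads swing forward as they close: fully open they stand 13 mm farther back than shut.
Start: joints at [-1.195, 0.521, -0.036, 1.599, 0.021, 1.021, -0.113], TCP at [0.27, 0.564, 0.248] pointing down, gripper open.
Joint ranges: [-2.91, 2.91], [-0.3, 2.13], [-1.5, 1.42], [0.17, 2.43], [-1.26, 4.41], [0.16, 1.93], [-2.52, 2.52]. Speed limits (rad/s): [1.89, 1.89, 2.39, 2.39, 3.01, 3.01, 3.01].

### API

Orientations are given as a unit quaternion [w, x, y, z].
In Python, from cell import bot, vision, finder gives the robot as it stands.
- The arm moves only by the tool send_rows, never from a script. Its argument "steps" is a list that holds one entry, the list of rows, each a list of 4 numbers: the shift along the tool's x, y, z in cm, then the turn about the tool's y in degrees. A call has exactly 5 rows; each row shifts and turns the pose as measured when the row begins, along the tool's axes as they then stand; what a row does not reach is not made up. A row lasts 1/10 s, in which the tool goes at most 50 mm and 8.59 degrees, less where a joint would pass 70% of its speed; a pose out of reach is approached as far as the arm can. A call is refused whole if a number of a shift passes 5 or a number of a turn 8.59, either way. A call with a gripper value outside its range is refused whole. "claw" is the closure, from -1 (fully open) to 1 (shut), set as the call begins (left out, the last holds). The fingers move at their own pace and stop on an object; the grip force is fixed at half the most. Time passes only in rows, so rows that do not move let the fingers close, or fill a call up. It gives the time, the measured TCP pose, the force and the opening at its end, in the units of the state.
- bot.read_state(): the state, without advancing time (a new reading comes with each control period).
- vision.camera(name): name is "side" or "top" or "wrist"; returns a dict with "img" (480x640x3 uint8, red, green, blue), "z_map" (480x640 float32, m along the optical axis (not along the pixel's ray), 0 where there is no reading), "fx", "fy", "cx", "cy" (pixels), "D" ([k1, k2, p1, p2, k3] as OpenCV has them; the pictures are not rectified), "eye" and "attitude" of the camera in the world. Camera axes: x right, y down, z forward; pixel columns grow to the right and rows downward; lengths in m; the calibration is good to about 2 mm. A picture is of the moment at which its call begins.
- bot.job_done(): hands the job in, once; it reports no verdict.
Trained networks look in a picture, given as the dict that the camera call returned (one of the last four; its "shot" number tells which), for a name from the list of things; names that differ only in an ending like _2 or _b are one class to them, and where a whole thing is asked for, a point or a joint stands for the part that bears it (a point fixed in the world has none). Each returns a list of dicts, best first, with "conf" (0 to 1); they miss things now and then, are a little off and sometimes report something else, mostly with a low value. They report only what shows in the picture. A call takes as long as a camera call.
- finder.spot_in(picture, name): "at" ([column, row] as shares, 0 to 1, of the picture: columns of its width, rows of its height, amid what is visible of it).
- finder.pinpoint(picture, name): "at" ([column, row] as shares, 0 to 1, of the picture: columns of its width, rows of its height: a listed point, or the origin of a listed thing).
The state is a dict: "time_s": time; "joints": joint angles; "joint_velocities": joint speeds; "effort": joint torques, N m; "position": TCP position; "orientation": TCP orientation; "force": force on the tool from outside, world axes, zero at the start; "moment": the same for the moment, N m; "finger_gap": opening from 0.0 (shut) to 1.0 (fully open).
Only numpy, scipy, OpenCV 4.12 (cv2) and the standard library are available. Lean on these libraries where they do the work, as an engineer would, in place of code of your own. Each camera call takes 0.05 s, during which the arm holds its last target.

## Working session

There is one attempt and no reset: what is moved stays moved. The work goes in short steps, Python scripts to look and compute and a tool call to move; the robot and the scene stay as the last step left them, time stands still between calls to the robot, and variables do not carry over. Pictures are saved under pics/ and viewed, and the job is handed in when it is done.

Besides the shell and the picture viewer there is one more tool, called after "Emit:" by a JSON object that holds its "fn" and its "kwargs", one argument or row to a line. send_rows: Moves the arm, as the interface text tells. Its arguments: {"type":"object","properties":{"steps":{"type":"array"},"claw":{"type":"number"}},"required":["steps"]}

```bash
ls; mkdir -p pics
cat > h.py <<'E'
import numpy as np, cv2
from cell import bot, vision, finder
def R(q):
    from scipy.spatial.transform import Rotation as Ro
    q=np.array(q,float)
    return Ro.from_quat([q[1],q[2],q[3],q[0]]).as_matrix()
def cam(n,f=None):
    c=vision.camera(n)
    if f: cv2.imwrite('pics/'+f,cv2.cvtColor(c['img'],cv2.COLOR_RGB2BGR))
    return c
def A(c):
    a=np.array(c['attitude'],float)
    return a if a.shape==(3,3) else R(a)
def K(c): return np.array([[c['fx'],0,c['cx']],[0,c['fy'],c['cy']],[0,0,1.]])
def ray(c,px):
    p=cv2.undistortPoints(np.array(px,float).reshape(-1,1,2),K(c),np.array(c['D'],float)).reshape(-1,2)
    return np.c_[p,np.ones(len(p))]
def onz(c,px,z):
    d=ray(c,px)@A(c).T; e=np.array(c['eye'])
    return e+d*((z-e[2])/d[:,2])[:,None]
def cloud(c):
    h,w=c['z_map'].shape
    u,v=np.meshgrid(np.arange(w),np.arange(h))
    r=ray(c,np.c_[u.ravel(),v.ravel()])
    P=(r*c['z_map'].reshape(-1,1))@A(c).T+np.array(c['eye'])
    P[c['z_map'].ravel()==0]=np.nan
    return P.reshape(h,w,3)
def proj(c,P):
    q=(np.atleast_2d(P)-np.array(c['eye']))@A(c)
    return cv2.projectPoints(q,np.zeros(3),np.zeros(3),K(c),np.array(c['D'],float))[0].reshape(-1,2)
E
python3 - <<'E'
from h import *
s=bot.read_state();print(s)
for n in('side','top','wrist'):
    c=cam(n,n+'0.png'); print(n,c['eye'],c['attitude'],c['fx'],c['D'],c['z_map'].min(),c['z_map'].max())
E
```

```text
pics
{'time_s': 0.0, 'joints': array([-1.19518303,  0.5220267 , -0.03636424,  1.6000229 ,  0.02120445,
        1.02108993, -0.11286453]), 'joint_velocities': array([ 2.76672477e-04,  9.85794822e-05,  1.14010384e-03, -9.27249406e-06,
        2.16832984e-04,  9.39740142e-04,  1.30208910e-03]), 'effort': array([-3.31424299e-04, -9.27115059e+01,  1.97960928e+00, -3.69942248e+01,
        1.78228004e-02,  8.10123951e-03, -6.37809165e-06]), 'position': array([0.26936833, 0.56360996, 0.24771207]), 'orientation': array([-0.68920376,  0.69001428, -0.15639745,  0.15626358]), 'force': array([-0.35536383,  0.39538515,  1.22121745]), 'moment': array([-0.00241815, -0.01969187,  0.01112351]), 'finger_gap': 0.9986732327217342}
side [ 0.26625234 -0.74460289  0.52054204] [-0.49330156  0.85577386 -0.128195    0.08871701] 529.8959774632245 [-0.14575932  0.          0.          0.          0.        ] 0.0 3.0240204
top [0.34139985 0.04479913 1.00263424] [-0.063419    0.71338476 -0.69399488  0.07369759] 544.8060192310347 [-0.0648622  0.         0.         0.         0.       ] 0.0 2.0031178
wrist [0.20990897 0.59256569 0.37405891] [0.11242697 0.83826585 0.52887726 0.07042287] 423.5850889819171 [-0.04547244  0.          0.          0.          0.        ] 0.0 1.3722526
```

View pics/top0.png

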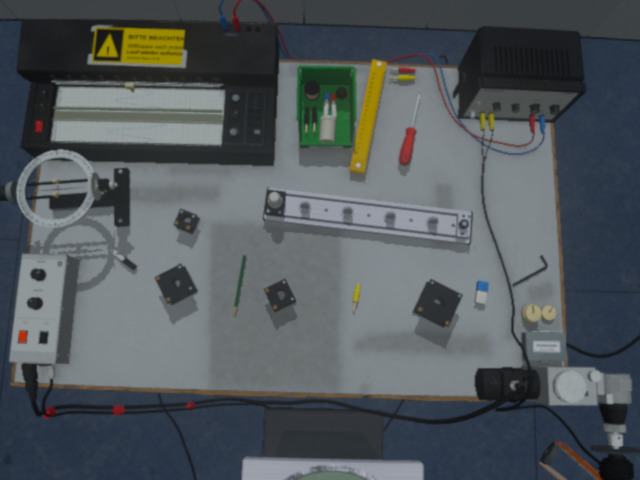

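View pics/side0.png

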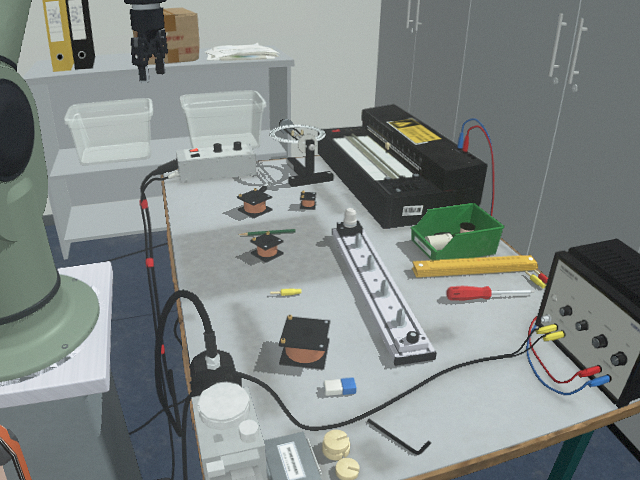

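View pics/wrist0.png

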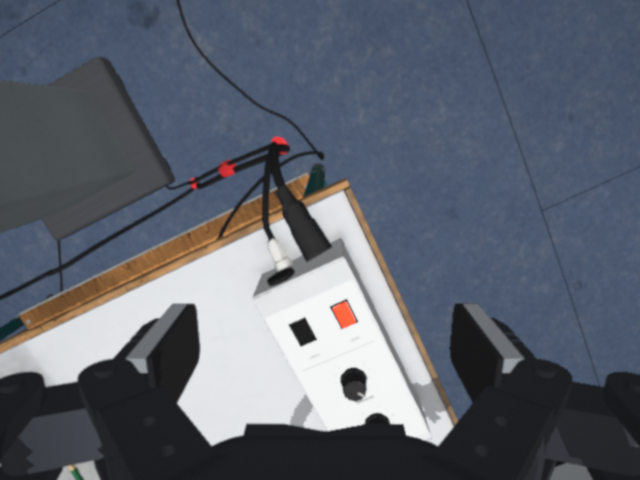

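Run:
```python
from h import *
c=cam('top')
for n in('coil_a_center','post_1','probe','rail'):
    for d in finder.pinpoint(c,n):
        p=np.array(d['at'])*[640,480]; print(n,round(d['conf'],2),p.round(1),onz(c,[p],.015)[0].round(3))
```

```text
coil_a_center 0.85 [187.3 221.4] [0.575 0.28  0.015]
coil_a_center 0.59 [389.  214.8] [ 0.598 -0.096  0.015]
post_1 0.65 [432.1 221.6] [ 0.588 -0.177  0.015]
post_1 0.53 [388.7 216.2] [ 0.596 -0.095  0.015]
post_1 0.51 [303.9 205.8] [0.611 0.064 0.015]
post_1 0.47 [347.9 211.8] [ 0.602 -0.019  0.015]
probe 0.8 [275.8 207.1] [0.607 0.116 0.015]
rail 0.91 [367.3 218.8] [ 0.59  -0.055  0.015]
```

Run:
```python
from h import *
c=cam('top'); P=cloud(c)
t=[]
for (u,v) in ((187,221),(281,294),(176,284),(438,303)):
    im=c['img'][v-32:v+32,u-32:u+32]; t.append(cv2.resize(im,(300,300),interpolation=cv2.INTER_CUBIC))
    z=P[v-30:v+31,u-30:u+31,2]; m=z>.012; 
    print(u,np.nanpercentile(z[m],[50,80,90,95,99]).round(4), m.sum())
    zt=np.nanpercentile(z[m],70)
    mm=(np.abs(z-zt)<.006).astype(np.uint8)
    n,l,st,ce=cv2.connectedComponentsWithStats(mm); k=1+np.argmax(st[1:,4]); 
    pts=np.argwhere(l==k)[:,::-1]+[u-30,v-30]
    W=onz(c,pts,zt)[:,:2]
    r=cv2.minAreaRect((W*1000).astype(np.float32)); print(r)
cv2.imwrite('pics/z0.png',cv2.cvtColor(np.vstack([np.hstack(t[:2]),np.hstack(t[2:])]),cv2.COLOR_RGB2BGR))
s=bot.read_state();print(R(s['orientation']).round(3))
```

```text
187 [0.027  0.0288 0.0299 0.0307 0.0333] 297
((574.944091796875, 281.8569641113281), (33.92106246948242, 34.53281784057617), 69.80130767822266)
281 [0.031  0.0328 0.0336 0.0345 0.0367] 553
((441.8845520019531, 102.17060852050781), (43.429298400878906, 43.85260772705078), 28.501197814941406)
176 [0.0347 0.0362 0.0372 0.0381 0.0396] 872
((455.5542907714844, 291.182373046875), (54.89390182495117, 53.05929946899414), 30.065113067626953)
438 [0.0389 0.0406 0.0414 0.0421 0.0439] 1260
((434.1161804199219, -182.4639434814453), (63.51411819458008, 64.82127380371094), 64.70063018798828)
[[ 0.902 -0.     0.431]
 [-0.431 -0.     0.902]
 [ 0.    -1.    -0.   ]]
```

View pics/z0.png

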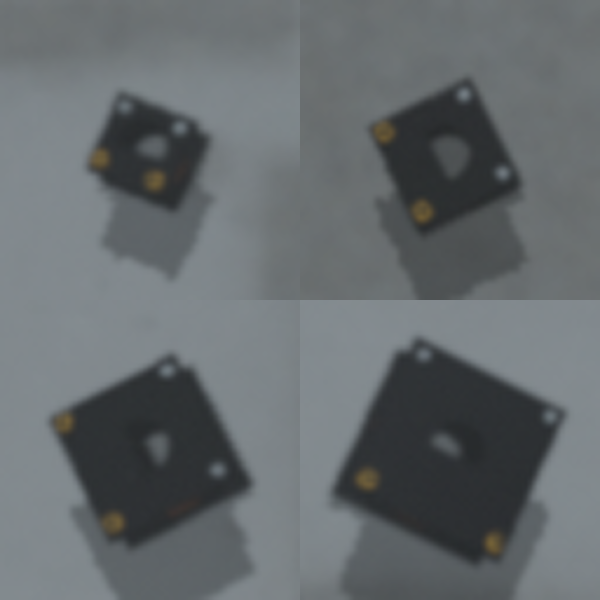

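Run:
```python
from h import *
c=cam('top')
C={'a':(187,221,0,0,.026,[(100,158),(154,180),(125,106),(180,128)]),
'b':(281,294,300,0,.030,[(384,132),(422,211),(464,95),(503,173)]),
'c':(176,284,0,300,.034,[(64,423),(112,522),(168,370),(218,470)]),
'd':(438,303,300,300,.038,[(367,478),(493,543),(423,355),(550,416)])}
for k,(u,v,ox,oy,z,p) in C.items():
    p=np.array(p,float)-[ox,oy]; p=p*64/300-.5*(1-64/300)+[u-32,v-32]
    W=np.vstack([onz(c,p[:2],z+.005),onz(c,p[2:],z)])[:,:2]
    d=W[:2].mean(0)-W[2:].mean(0); e=W[1]-W[0]; f=W[3]-W[2]
    print(k,'termdir',np.degrees(np.arctan2(d[1],d[0])).round(1),'edges',[np.degrees(np.arctan2(*q[::-1])).round(1) for q in (e,f)])
# rail & posts by depth
P=cloud(c); z=P[...,2]
m=((z>.008)&(z<.021)&(P[...,0]>.5)&(P[...,0]<.68)&(P[...,1]>-.27)&(P[...,1]<.17)).astype(np.uint8)
n,l,st,ce=cv2.connectedComponentsWithStats(m);k=1+np.argmax(st[1:,4])
W=P[l==k][:,:2]
print('rail',cv2.minAreaRect((W*1000).astype(np.float32)),np.median(P[l==k][:,2]))
pp=[]
for d in finder.pinpoint(c,'post_1'):
    p=np.array(d['at'])*[640,480]; w=onz(c,[p],.015)[0];pp.append(w)
pp=np.array(pp);pp=pp[np.argsort(-pp[:,1])];print(pp.round(4),np.linalg.norm(np.diff(pp,axis=0),axis=1))
d=pp[-1]-pp[0];print(np.degrees(np.arctan2(d[1],d[0])))
u0=c['img'][170:260,250:485];cv2.imwrite('pics/r0.png',cv2.cvtColor(cv2.resize(u0,None,fx=3.3,fy=3.3,interpolation=cv2.INTER_CUBIC),cv2.COLOR_RGB2BGR))
```

```text
a termdir 162.1 edges [np.float64(-110.6), np.float64(-110.3)]
b termdir 117.8 edges [np.float64(-152.1), np.float64(-151.5)]
c termdir 120.4 edges [np.float64(-150.2), np.float64(-149.9)]
d termdir 154.1 edges [np.float64(-116.1), np.float64(-114.5)]
rail ((596.425048828125, -56.81803894042969), (391.8935241699219, 64.47137451171875), 84.84102630615234) 0.01608872329084471
[[ 0.6102  0.0581  0.015 ]
 [ 0.6066 -0.024   0.015 ]
 [ 0.5945 -0.0949  0.015 ]
 [ 0.5894 -0.1756  0.015 ]] [0.08215799 0.07195553 0.08077764]
-95.08868162159153
```

View pics/r0.png

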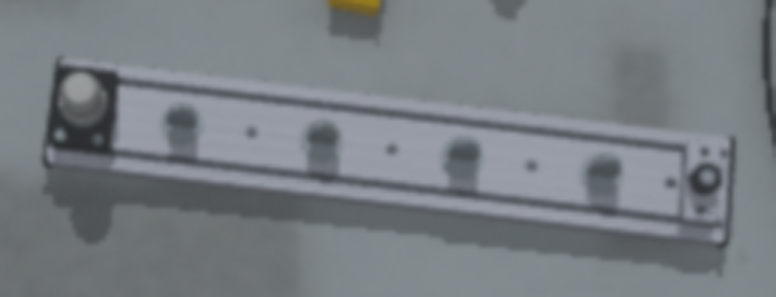

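```bash
cat >> h.py <<'E'
def yaw(s=None):
    s=s or bot.read_state(); M=R(s['orientation']); return np.degrees(np.arctan2(M[1,2],M[0,2]))
def plan(tx,ty,tz,psi,n=5):
    """shifts to target; n equal rows with turn spread"""
    s=bot.read_state(); p=s['position']; y=yaw(s)
    dpsi=(psi-y+180)%360-180
    print('t',round(s['time_s'],2),'pos',p.round(4),'yaw',round(y,2),'tilt',R(s['orientation'])[:,1].round(3),'gap',round(s['finger_gap'],3),'F',s['force'].round(1),'q',s['joints'].round(2))
    d=np.array([tx,ty,tz])-p
    N=max(n,int(np.ceil(max(abs(dpsi)/8.5,np.linalg.norm(d)/.049))))
    rows=[]
    for i in range(N):
        a=np.radians(y+dpsi*i/N); q=d/N*100
        rows.append([round(float(q[0]*np.sin(a)-q[1]*np.cos(a)),2),round(float(-q[2]),2),round(float(q[0]*np.cos(a)+q[1]*np.sin(a)),2),round(float(-dpsi/N),2)])
    print('remaining mm',(d*1e3).round(1),'dpsi',round(dpsi,2)); print(rows)
E
python3 - <<'E'
from h import *
c=cam('top'); P=cloud(c)
def mx(u0,u1,v0,v1): 
    q=P[v0:v1,u0:u1].reshape(-1,3);q=q[np.isfinite(q[:,2])];i=q[:,2].argmax();print(q[i].round(3))
mx(0,130,150,230); mx(345,385,60,175);mx(50,140,220,280);mx(10,70,250,370);mx(20,280,20,160)
plan(.456,.291,.20,-60)
E
```

```text
[0.617 0.424 0.123]
[ 0.822 -0.023  0.069]
[0.539 0.486 0.104]
[0.408 0.526 0.083]
[0.899 0.189 0.165]
t 0.6 pos [0.2695 0.5639 0.2483] yaw 64.46 tilt [-0. -0. -1.] gap 1.003 F [ 0.1 -0.8 -0.1] q [-1.2   0.52 -0.04  1.6   0.02  1.02 -0.11]
remaining mm [ 186.5 -272.9  -48.3] dpsi -124.46
[[1.91, 0.32, -1.11, 8.3], [2.05, 0.32, -0.82, 8.3], [2.14, 0.32, -0.51, 8.3], [2.19, 0.32, -0.2, 8.3], [2.2, 0.32, 0.12, 8.3], [2.16, 0.32, 0.43, 8.3], [2.07, 0.32, 0.74, 8.3], [1.95, 0.32, 1.03, 8.3], [1.78, 0.32, 1.3, 8.3], [1.57, 0.32, 1.55, 8.3], [1.33, 0.32, 1.76, 8.3], [1.06, 0.32, 1.93, 8.3], [0.77, 0.32, 2.06, 8.3], [0.47, 0.32, 2.15, 8.3], [0.15, 0.32, 2.2, 8.3]]
```

Emit:
{"fn": "send_rows", "kwargs": {
  "steps": [
    [[1.9,0.3,-1.1,8.3],[2.0,0.3,-0.8,8.3],[2.1,0.3,-0.5,8.3],[2.2,0.3,-0.2,8.3],[2.2,0.3,0.1,8.3]]
  ]
}}

```text
time_s: 1.1
position: [0.3302, 0.4728, 0.2328]
orientation: [0.586, -0.585, 0.397, -0.395]
force: [0.1, 1.2, -0.0]
finger_gap: 1.002
```

Emit:
{"fn": "send_rows", "kwargs": {
  "steps": [
    [[2.2,0.3,0.4,8.3],[2.1,0.3,0.7,8.3],[1.9,0.3,1.0,8.3],[1.8,0.3,1.3,8.3],[1.6,0.3,1.5,8.3]]
  ]
}}

```text
time_s: 1.6
position: [0.3904, 0.3755, 0.2176]
orientation: [0.401, -0.399, 0.584, -0.582]
force: [0.6, 0.6, -0.3]
finger_gap: 1.0
```

Emit:
{"fn": "send_rows", "kwargs": {
  "steps": [
    [[1.3,0.3,1.8,8.3],[1.1,0.3,1.9,8.3],[0.8,0.3,2.1,8.3],[0.5,0.3,2.1,8.3],[0.2,0.3,2.2,8.3]]
  ]
}}

```text
time_s: 2.1
position: [0.4488, 0.2772, 0.2025]
orientation: [0.16, -0.158, 0.691, -0.687]
force: [1.2, 0.1, 0.2]
finger_gap: 0.998
```

Run:
```python
from h import *
plan(.456,.291,.17,-60)
```

```text
t 2.1 pos [0.4488 0.2772 0.2025] yaw -64.05 tilt [ 0.001  0.006 -1.   ] gap 0.998 F [1.2 0.1 0.2] q [-1.07  0.48  0.55  1.93 -0.34  0.82 -1.45]
remaining mm [  7.2  13.8 -32.5] dpsi 4.05
[[-0.25, 0.65, -0.19, -0.81], [-0.25, 0.65, -0.18, -0.81], [-0.26, 0.65, -0.18, -0.81], [-0.26, 0.65, -0.18, -0.81], [-0.26, 0.65, -0.17, -0.81]]
```

Emit:
{"fn": "send_rows", "kwargs": {
  "steps": [
    [[-0.25,0.6,-0.2,-0.8],[-0.25,0.6,-0.2,-0.8],[-0.25,0.6,-0.2,-0.8],[-0.25,0.6,-0.2,-0.8],[-0.25,0.6,-0.2,-0.8]]
  ]
}}

```text
time_s: 2.6
position: [0.4564, 0.2921, 0.171]
orientation: [0.185, -0.182, 0.685, -0.681]
force: [-0.3, 0.3, 0.0]
finger_gap: 0.998
```

Run:
```python
from h import *
plan(.4556,.2912,.018,-60)
c=cam('wrist','w1.png')
for d in finder.pinpoint(c,'coil_c_center'):
    p=np.array(d['at'])*[640,480]; print(round(d['conf'],2),p.round(1),onz(c,[p],.017)[0].round(4))
```

```text
t 2.6 pos [0.4564 0.2921 0.171 ] yaw -59.92 tilt [ 0.002  0.006 -1.   ] gap 0.998 F [-0.3  0.3  0. ] q [-1.03  0.54  0.5   1.92 -0.37  0.77 -1.37]
remaining mm [  -0.8   -0.9 -153. ] dpsi -0.08
[[0.02, 3.06, 0.01, 0.02], [0.02, 3.06, 0.01, 0.02], [0.02, 3.06, 0.01, 0.02], [0.02, 3.06, 0.01, 0.02], [0.02, 3.06, 0.01, 0.02]]
0.87 [317.8 231.4] [0.451  0.2948 0.017 ]
```

View pics/w1.png

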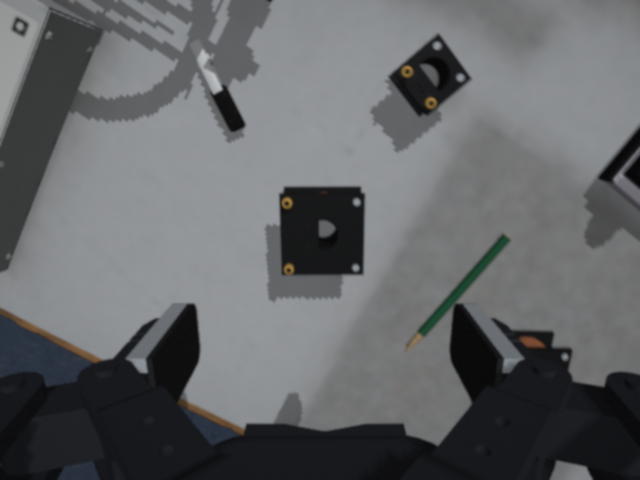

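```bash
cat >> h.py <<'E'
def fit(c,xy,zt,half,tol=.004):
    """top cheek rect around xy at height zt by darkness+depth"""
    P=cloud(c); z=P[...,2]
    m=((np.abs(z-zt)<tol)&(np.hypot(P[...,0]-xy[0],P[...,1]-xy[1])<half*1.8)).astype(np.uint8)
    n,l,st,ce=cv2.connectedComponentsWithStats(m)
    if n<2: print('none');return
    k=1+np.argmax(st[1:,4]); v,u=np.nonzero(l==k)
    W=onz(c,np.c_[u,v],zt)
    r=cv2.minAreaRect((W[:,:2]*1000).astype(np.float32)); print('fit',np.round(r[0],1),np.round(r[1],1),round(r[2],2),'z',np.median(z[l==k]).round(4)); return r
E
python3 - <<'E'
from h import *
c=cam('wrist')
fit(c,(.4556,.291),.034,.027); fit(c,(.575,.282),.026,.017)
c=cam('top')
fit(c,(.4556,.291),.034,.027); fit(c,(.575,.282),.026,.017)
E
```

```text
fit [453.9 292.7] [54.4 54.2] 30.25 z 0.0347
fit [572.4 283.9] [34.5 35.1] 70.41 z 0.0266
fit [455.9 291.4] [54.9 53.1] 30.53 z 0.0348
fit [575.4 282.3] [34.  34.6] 69.8 z 0.0269
```

Emit:
{"fn": "send_rows", "kwargs": {
  "steps": [
    [[0.1,4.0,0.05,0],[0,4.0,0,0],[0,3.0,0,0],[0,2.0,0,0],[0,1.0,0,-0.3]]
  ]
}}

```text
time_s: 3.3
position: [0.4583, 0.2929, 0.0301]
orientation: [0.188, -0.181, 0.686, -0.68]
force: [-0.1, -0.4, -0.3]
finger_gap: 1.001
```

Run:
```python
from h import *
plan(.455,.2919,.018,-59.6)
s=bot.read_state();M=R(s['orientation']);c=cam('wrist','w2.png')
for dz in(-.0425,0,.0425): print(proj(c,s['position']+M[:,2]*dz))
```

```text
t 3.3 pos [0.4583 0.2929 0.0301] yaw -59.78 tilt [ 0.007  0.011 -1.   ] gap 1.001 F [-0.1 -0.4 -0.3] q [-0.91  0.76  0.33  1.97 -0.51  0.48 -1.25]
remaining mm [ -3.3  -1.  -12.1] dpsi 0.18
[[0.07, 0.24, -0.02, -0.04], [0.07, 0.24, -0.02, -0.04], [0.07, 0.24, -0.02, -0.04], [0.07, 0.24, -0.02, -0.04], [0.07, 0.24, -0.02, -0.04]]
[[195.73039698 333.87551187]]
[[323.90248867 334.38925972]]
[[452.11610923 334.09649025]]
```

View pics/w2.png

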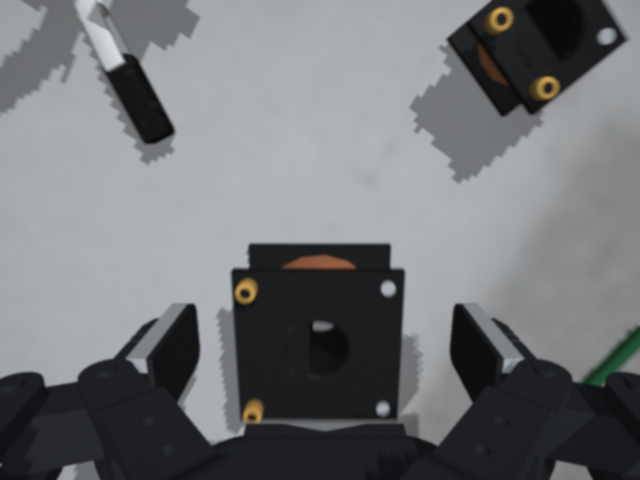

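Emit:
{"fn": "send_rows", "kwargs": {
  "steps": [
    [[0.1,0.3,0.0,0],[0.1,0.3,0.0,0],[0.1,0.3,0.0,0],[0.05,0.2,0,0],[0,0.1,0,0]]
  ]
}}

```text
time_s: 3.85
position: [0.4564, 0.292, 0.0199]
orientation: [0.189, -0.18, 0.686, -0.679]
force: [-0.4, 0.7, -0.2]
finger_gap: 1.001
```

Run:
```python
from h import *
plan(.455,.2919,.018,-59.6)
s=bot.read_state();c=cam('wrist')
fit(c,(.4556,.291),.034,.027)
```

```text
t 3.85 pos [0.4564 0.292  0.0199] yaw -59.72 tilt [ 0.01   0.013 -1.   ] gap 1.001 F [-0.4  0.7 -0.2] q [-0.9   0.77  0.31  1.98 -0.52  0.45 -1.24]
remaining mm [-1.4 -0.1 -1.9] dpsi 0.12
[[0.03, 0.04, -0.01, -0.02], [0.03, 0.04, -0.01, -0.02], [0.03, 0.04, -0.01, -0.02], [0.03, 0.04, -0.01, -0.02], [0.03, 0.04, -0.01, -0.02]]
fit [454.5 293. ] [54.8 54.6] 30.46 z 0.0347
```

Emit:
{"fn": "send_rows", "kwargs": {
  "steps": [
    [[0.1,0.1,0,0],[0,0,0,0],[0,0,0,0],[0,0,0,0],[0,0,0,0]]
  ],
  "claw": 1
}}

```text
time_s: 4.4
position: [0.4557, 0.2917, 0.0195]
orientation: [0.19, -0.18, 0.686, -0.679]
force: [0.5, 0.0, -1.2]
finger_gap: 0.61
```

Emit:
{"fn": "send_rows", "kwargs": {
  "steps": [
    [[0,0,0,0],[0,0,0,0],[0,0,0,0],[0,0,0,0],[0,0,0,0]]
  ]
}}

```text
time_s: 4.9
position: [0.4556, 0.2917, 0.0195]
orientation: [0.189, -0.18, 0.686, -0.679]
force: [-0.2, -0.5, 0.4]
finger_gap: 0.617
```

Run:
```python
from h import *
plan(.455,.2919,.018,-59.6)
s=bot.read_state();c=cam('wrist','w3.png')
fit(c,(.4556,.291),.034,.027)
```

```text
t 4.9 pos [0.4556 0.2917 0.0195] yaw -59.72 tilt [ 0.011  0.013 -1.   ] gap 0.617 F [-0.2 -0.5  0.4] q [-0.9   0.77  0.31  1.98 -0.52  0.45 -1.24]
remaining mm [-0.6  0.2 -1.5] dpsi 0.12
[[0.01, 0.03, -0.01, -0.02], [0.01, 0.03, -0.01, -0.02], [0.01, 0.03, -0.01, -0.02], [0.01, 0.03, -0.01, -0.02], [0.01, 0.03, -0.01, -0.02]]
fit [456.3 292. ] [53.8 81.1] 28.97 z 0.0346
```

View pics/w3.png

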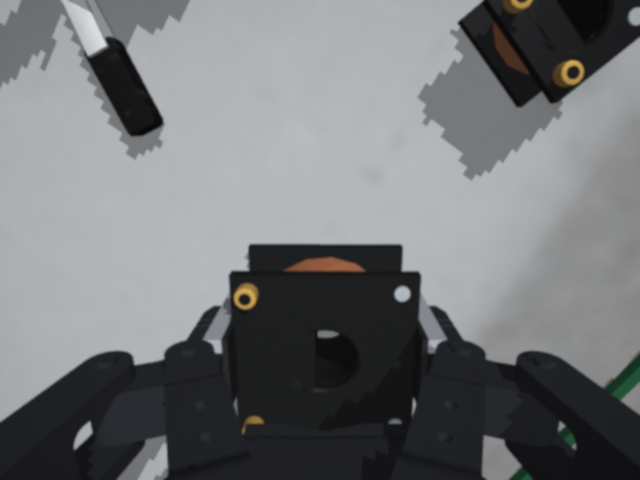

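```bash
cat >> h.py <<'E'
def tool(p,s=None):
    s=s or bot.read_state(); return (R(s['orientation']).T@(np.array(p)-s['position']))
E
python3 - <<'E'
from h import *
s=bot.read_state();c=cam('wrist')
print(tool(onz(c,[(325,271.5)],.034)[0],s)*1e3, tool(onz(c,[(230,272)],.034)[0],s)*1e3,tool(onz(c,[(420,272)],.034)[0],s)*1e3)
print(tool(onz(c,[(325,246)],.004)[0],s)*1e3)
im=c['img'];z=c['z_map'];print(im[265:276,300].sum(1),z[265:276,300].round(3))
E
```

```text
[-27.04734549 -14.09766416   0.32580229] [-26.79797799 -13.93725754 -26.42928315] [-26.95599857 -14.26292611  26.99872677]
[-25.76875731  15.88636861   0.34710345]
[275 274 277 278 266 228 163 100  71  68  75] [0.143 0.142 0.142 0.141 0.139 0.139 0.122 0.122 0.12  0.119 0.119]
```

Emit:
{"fn": "send_rows", "kwargs": {
  "steps": [
    [[0,-2,0,0],[0,-4,0,0],[0,-3,0,0],[0,-1,0,0],[0,0,0,0]]
  ]
}}

```text
time_s: 5.5
position: [0.4539, 0.2897, 0.1215]
orientation: [0.188, -0.181, 0.686, -0.679]
force: [0.4, 0.3, -1.8]
finger_gap: 0.613
```

Run:
```python
from h import *
plan(.590,-.095,.125,-5.2)
```

```text
t 5.5 pos [0.4539 0.2897 0.1215] yaw -59.74 tilt [ 0.008  0.012 -1.   ] gap 0.613 F [ 0.4  0.3 -1.8] q [-1.    0.61  0.45  1.96 -0.43  0.65 -1.32]
remaining mm [ 136.1 -384.7    3.5] dpsi 54.54
[[0.85, -0.04, 4.45, -6.06], [1.31, -0.04, 4.34, -6.06], [1.76, -0.04, 4.18, -6.06], [2.2, -0.04, 3.97, -6.06], [2.6, -0.04, 3.71, -6.06], [2.98, -0.04, 3.42, -6.06], [3.32, -0.04, 3.08, -6.06], [3.63, -0.04, 2.72, -6.06], [3.9, -0.04, 2.32, -6.06]]
```

Emit:
{"fn": "send_rows", "kwargs": {
  "steps": [
    [[0.8,-0.1,4.4,-6.1],[1.3,-0.1,4.3,-6.1],[1.8,0,4.2,-6.1],[2.2,0,4.0,-6.1],[2.6,0,3.7,-6.1]]
  ]
}}

```text
time_s: 6.0
position: [0.5299, 0.0793, 0.115]
orientation: [0.371, -0.365, 0.607, -0.601]
force: [1.6, 0.1, -1.6]
finger_gap: 0.613
```

Run:
```python
from h import *
plan(.590,-.095,.125,-5.2)
```

```text
t 6.0 pos [0.5299 0.0793 0.115 ] yaw -27.31 tilt [ 0.002  0.013 -1.   ] gap 0.613 F [ 1.6  0.1 -1.6] q [-0.44  0.59  0.26  1.96 -0.26  0.62 -0.49]
remaining mm [  60.1 -174.3   10. ] dpsi 22.11
[[2.55, -0.2, 2.67, -4.42], [2.74, -0.2, 2.46, -4.42], [2.93, -0.2, 2.24, -4.42], [3.09, -0.2, 2.01, -4.42], [3.24, -0.2, 1.77, -4.42]]
```

Emit:
{"fn": "send_rows", "kwargs": {
  "steps": [
    [[2.5,-0.2,2.6,-4.4],[2.7,-0.3,2.4,-4.4],[2.9,-0.3,2.2,-4.4],[3.0,-0.2,2.0,-4.4],[3.0,-0.2,1.6,-4.4]]
  ]
}}

```text
time_s: 6.5
position: [0.5878, -0.0984, 0.117]
orientation: [0.483, -0.478, 0.524, -0.514]
force: [0.9, 0.1, -0.8]
finger_gap: 0.613
```

Run:
```python
from h import *
plan(.590,-.095,.125,-5.2)
c=cam('wrist','w4.png')
for n in('post_1','probe'):
  for d in finder.pinpoint(c,n):
    p=np.array(d['at'])*[640,480]; print(n,round(d['conf'],2),p.round(1),onz(c,[p],.015)[0].round(4))
```

```text
t 6.5 pos [ 0.5878 -0.0984  0.117 ] yaw -4.42 tilt [-0.006  0.015 -1.   ] gap 0.613 F [ 0.9  0.1 -0.8] q [-0.02  0.65  0.13  1.78 -0.14  0.73  0.12]
remaining mm [2.2 3.4 8. ] dpsi -0.78
[[-0.07, -0.16, 0.04, 0.16], [-0.07, -0.16, 0.04, 0.16], [-0.07, -0.16, 0.04, 0.16], [-0.07, -0.16, 0.04, 0.16], [-0.07, -0.16, 0.04, 0.16]]
post_1 0.96 [330.6 244. ] [ 0.5912 -0.0955  0.015 ]
post_1 0.88 [329.1  95.3] [ 0.5962 -0.0162  0.015 ]
```

View pics/w4.png

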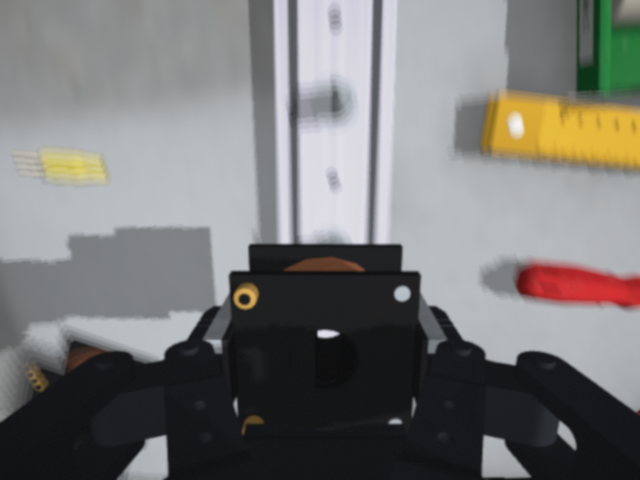

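```bash
cat >> h.py <<'E'
def rail(c,xr=(.53,.66),yr=(-.3,.2)):
    P=cloud(c);z=P[...,2]
    m=((np.abs(z-.015)<.005)&(P[...,0]>xr[0])&(P[...,0]<xr[1])&(P[...,1]>yr[0])&(P[...,1]<yr[1])).astype(np.uint8)
    m=cv2.morphologyEx(m,cv2.MORPH_OPEN,np.ones((5,5)))
    # per row left/right edges
    L=[];Rr=[]
    for v in range(480):
        u=np.nonzero(m[v])[0]
        if len(u)>40: L.append((u[0],v));Rr.append((u[-1],v))
    a=onz(c,L,.015);b=onz(c,Rr,.015); w=np.linalg.norm(a-b,axis=1)
    ok=(w>.058)&(w<.070)
    print('rail width',np.median(w),ok.sum()); mid=((a+b)/2)[ok][:,:2]
    if len(mid)<5: return
    vx,vy,x0,y0=cv2.fitLine(mid.astype(np.float32),cv2.DIST_HUBER,0,.01,.01).ravel()
    if vy<0: vx,vy=-vx,-vy
    print('rail dir deg',np.degrees(np.arctan2(vy,vx)),'through',x0,y0, 'y span',mid[:,1].min(),mid[:,1].max()); return np.array([vx,vy]),np.array([x0,y0])
def posts(c,xr=(.55,.64),yr=(-.25,.1)):
    P=cloud(c);z=P[...,2]
    m=((z>.024)&(z<.045)&(P[...,0]>xr[0])&(P[...,0]<xr[1])&(P[...,1]>yr[0])&(P[...,1]<yr[1])).astype(np.uint8)
    n,l,st,ce=cv2.connectedComponentsWithStats(m)
    for k in range(1,n):
        if st[k,4]>20:
            Q=P[l==k]; T=Q[Q[:,2]>np.nanmax(Q[:,2])-.004]; print('post',st[k],'mean',Q.mean(0).round(4),'top',T.mean(0).round(4),'zmax',Q[:,2].max().round(4))
E
python3 - <<'E'
from h import *
c=cam('wrist')
print(rail(c)); posts(c)
E
```

```text
rail width 0.06130647442896013 244
rail dir deg 84.81257 through 0.59823734 -0.012243684 y span -0.09602586390811346 0.027793247202784945
(array([0.09041399, 0.99590427], dtype=float32), array([ 0.59823734, -0.01224368], dtype=float32))
post [329  72  21  37 640] mean [ 0.6004 -0.017   0.0371] top [ 0.6009 -0.0165  0.0409] zmax 0.0433
post [328 232  18  12 165] mean [ 0.5937 -0.0893  0.032 ] top [ 0.593  -0.0897  0.0359] zmax 0.0387
```

Emit:
{"fn": "send_rows", "kwargs": {
  "steps": [
    [[-0.2,1.2,0.2,0.7],[-0.1,1.2,0.1,0],[0,1.2,0,0],[0,0.5,0,0],[0,0,0,0]]
  ]
}}

```text
time_s: 7.2
position: [0.5888, -0.0885, 0.0692]
orientation: [0.478, -0.475, 0.529, -0.515]
force: [-0.6, -0.5, -1.2]
finger_gap: 0.614
```

Run:
```python
from h import *
plan(.5905,-.0958,.07,-5.2)
c=cam('wrist','w5.png')
print(rail(c)); posts(c)
```

```text
t 7.2 pos [ 0.5888 -0.0885  0.0692] yaw -5.24 tilt [-0.01   0.018 -1.   ] gap 0.614 F [-0.6 -0.5 -1.2] q [-0.02  0.72  0.12  1.8  -0.16  0.64  0.11]
remaining mm [ 1.7 -7.3  0.8] dpsi 0.04
[[0.14, -0.02, 0.05, -0.01], [0.14, -0.02, 0.05, -0.01], [0.14, -0.02, 0.05, -0.01], [0.14, -0.02, 0.05, -0.01], [0.14, -0.02, 0.05, -0.01]]
rail width 0.06136946224248729 244
rail dir deg 84.73608 through 0.5976233 -0.019839743 y span -0.07225897201779151 0.025952221901566288
(array([0.09174358, 0.9957827 ], dtype=float32), array([ 0.5976233 , -0.01983974], dtype=float32))
post [ 328   85   26   47 1002] mean [ 0.6007 -0.0165  0.0376] top [ 0.6009 -0.0164  0.0409] zmax 0.0433
```

Emit:
{"fn": "send_rows", "kwargs": {
  "steps": [
    [[0.4,0,0.1,0],[0.3,0,0.1,0],[0.1,0,0,0],[0,0,0,0],[0,0,0,0]]
  ]
}}

```text
time_s: 7.75
position: [0.5911, -0.098, 0.071]
orientation: [0.479, -0.474, 0.529, -0.516]
force: [-1.0, -0.3, -1.3]
finger_gap: 0.612
```

Run:
```python
from h import *
plan(.5905,-.0958,.0345,-5.2)
```

```text
t 7.75 pos [ 0.5911 -0.098   0.071 ] yaw -5.28 tilt [-0.008  0.017 -1.   ] gap 0.612 F [-1.  -0.3 -1.3] q [-0.01  0.72  0.12  1.79 -0.16  0.65  0.12]
remaining mm [ -0.6   2.2 -36.5] dpsi 0.08
[[-0.04, 0.73, -0.02, -0.02], [-0.04, 0.73, -0.02, -0.02], [-0.04, 0.73, -0.02, -0.02], [-0.04, 0.73, -0.02, -0.02], [-0.04, 0.73, -0.02, -0.02]]
```

Emit:
{"fn": "send_rows", "kwargs": {
  "steps": [
    [[-0.1,0.4,-0.05,0],[0,0.4,0,0],[0,0.3,0,0],[0,0.3,0,0],[0,0,0,0]]
  ]
}}

```text
time_s: 8.25
position: [0.5904, -0.0963, 0.0556]
orientation: [0.479, -0.474, 0.529, -0.516]
force: [-0.5, -0.5, -3.0]
finger_gap: 0.613
```

Run:
```python
from h import *
plan(.5905,-.0958,.0345,-5.2)
```

```text
t 8.25 pos [ 0.5904 -0.0963  0.0556] yaw -5.26 tilt [-0.008  0.017 -1.   ] gap 0.613 F [-0.5 -0.5 -3. ] q [-0.01  0.75  0.11  1.79 -0.16  0.62  0.12]
remaining mm [  0.1   0.5 -21.1] dpsi 0.06
[[-0.01, 0.42, 0.0, -0.01], [-0.01, 0.42, 0.0, -0.01], [-0.01, 0.42, 0.0, -0.01], [-0.01, 0.42, 0.0, -0.01], [-0.01, 0.42, 0.0, -0.01]]
```

Emit:
{"fn": "send_rows", "kwargs": {
  "steps": [
    [[0,0.5,0,0],[0,0.5,0,0],[0,0.5,0,0],[0,0.4,0,0],[0,0.2,0,0]]
  ]
}}

```text
time_s: 8.75
position: [0.5905, -0.0957, 0.034]
orientation: [0.479, -0.474, 0.529, -0.516]
force: [-19.1, 4.4, 61.8]
finger_gap: 0.611
```

Run:
```python
from h import *
plan(.5905,-.0958,.0345,-5.2)
```

```text
t 8.75 pos [ 0.5905 -0.0957  0.034 ] yaw -5.26 tilt [-0.007  0.018 -1.   ] gap 0.611 F [-19.1   4.4  61.8] q [-0.    0.78  0.11  1.8  -0.17  0.58  0.12]
remaining mm [-0.  -0.1  0.5] dpsi 0.06
[[0.0, -0.01, -0.0, -0.01], [0.0, -0.01, -0.0, -0.01], [0.0, -0.01, -0.0, -0.01], [0.0, -0.01, -0.0, -0.01], [0.0, -0.01, -0.0, -0.01]]
```

Emit:
{"fn": "send_rows", "kwargs": {
  "steps": [
    [[0,-0.1,0,0],[0,0,0,0],[0,0,0,0],[0,0,0,0],[0,0,0,0]]
  ],
  "claw": -0.7
}}

```text
time_s: 9.25
position: [0.5907, -0.096, 0.0348]
orientation: [0.479, -0.474, 0.529, -0.516]
force: [-0.6, 0.4, 0.8]
finger_gap: 0.848
```

Emit:
{"fn": "send_rows", "kwargs": {
  "steps": [
    [[0,-2,0,0],[0,-3,0,0],[0,-4,0,0],[0,-3,0,0],[0,0,0,0]]
  ]
}}

```text
time_s: 9.75
position: [0.5908, -0.0982, 0.1576]
orientation: [0.478, -0.475, 0.53, -0.515]
force: [1.1, -0.2, -0.0]
finger_gap: 0.849
```

Run:
```python
from h import *
plan(.440,.104,.15,-61.5)
c=cam('top','t1.png')
for x,z,h in (((.5907,-.096),.049,.027),((.442,.102),.03,.022),((.575,.282),.026,.017),((.434,-.182),.038,.032)): fit(c,x,z,h)
c=cam('side','s1.png')
```

```text
t 9.75 pos [ 0.5908 -0.0982  0.1576] yaw -5.28 tilt [-0.01   0.018 -1.   ] gap 0.849 F [ 1.1 -0.2 -0. ] q [-0.03  0.6   0.15  1.75 -0.14  0.82  0.1 ]
remaining mm [-150.8  202.2   -7.6] dpsi -56.22
[[-2.68, 0.11, -2.41, 8.03], [-2.32, 0.11, -2.76, 8.03], [-1.91, 0.11, -3.06, 8.03], [-1.46, 0.11, -3.29, 8.03], [-0.99, 0.11, -3.47, 8.03], [-0.49, 0.11, -3.57, 8.03], [0.01, 0.11, -3.6, 8.03]]
fit [594.2 -89.2] [36.1 55.1] 84.7 z 0.0499
fit [442.1 102.3] [43.5 43.9] 28.5 z 0.0308
fit [575.4 282.4] [33.8 34.6] 69.63 z 0.0268
none
```

View pics/s1.png

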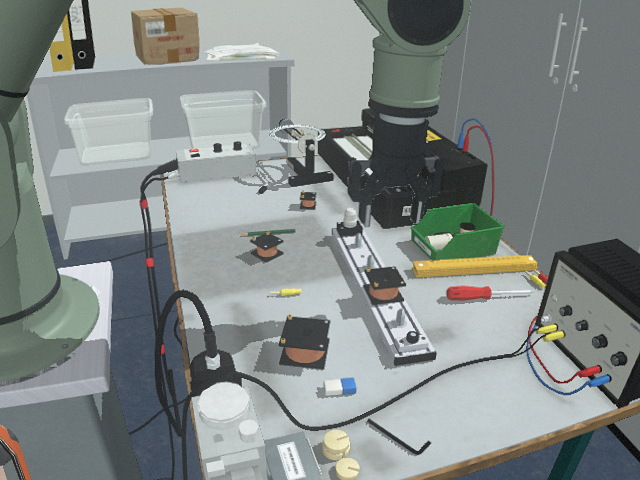

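Emit:
{"fn": "send_rows", "kwargs": {
  "steps": [
    [[-2.7,0.1,-2.4,8.0],[-2.3,0.1,-2.8,8.0],[-1.9,0.1,-3.1,8.0],[-1.5,0.1,-3.3,8.0],[-1.0,0.1,-3.5,8.0]]
  ]
}}

```text
time_s: 10.35
position: [0.477, 0.0477, 0.1475]
orientation: [0.254, -0.264, 0.666, -0.65]
force: [1.0, 0.8, -0.3]
finger_gap: 0.849
```

Run:
```python
from h import *
plan(.440,.104,.15,-61.5)
```

```text
t 10.35 pos [0.477  0.0477 0.1475] yaw -47.04 tilt [-0.02   0.015 -1.   ] gap 0.849 F [ 1.   0.8 -0.3] q [-0.47  0.48  0.34  2.07 -0.29  0.66 -0.75]
remaining mm [-37.   56.3   2.5] dpsi -14.46
[[-0.23, -0.05, -1.33, 2.89], [-0.16, -0.05, -1.34, 2.89], [-0.09, -0.05, -1.34, 2.89], [-0.02, -0.05, -1.35, 2.89], [0.05, -0.05, -1.35, 2.89]]
```

Emit:
{"fn": "send_rows", "kwargs": {
  "steps": [
    [[-0.2,0,-2.0,4.0],[-0.1,0,-2.0,4.0],[0,0,-1.5,3.5],[0,0,-0.8,2.0],[0,0,0,0]]
  ]
}}

```text
time_s: 10.85
position: [0.4327, 0.1043, 0.1437]
orientation: [0.167, -0.186, 0.691, -0.678]
force: [-0.6, 0.2, 0.3]
finger_gap: 0.849
```

Run:
```python
from h import *
plan(.440,.104,.04,-61.5)
c=cam('wrist','w6.png'); fit(c,(.44,.104),.030,.022)
```

```text
t 10.85 pos [0.4327 0.1043 0.1437] yaw -61.04 tilt [-0.03   0.01  -0.999] gap 0.849 F [-0.6  0.2  0.3] q [-0.68  0.46  0.41  2.15 -0.34  0.63 -1.08]
remaining mm [   7.3   -0.3 -103.7] dpsi -0.46
[[-0.12, 2.07, 0.08, 0.09], [-0.12, 2.07, 0.08, 0.09], [-0.12, 2.07, 0.08, 0.09], [-0.12, 2.07, 0.08, 0.09], [-0.12, 2.07, 0.08, 0.09]]
fit [439.5 103.5] [44.9 44.1] 27.94 z 0.0307
```

```bash
cat >> h.py <<'E'
def plan(tx,ty,tz,psi,n=5):
    from scipy.spatial.transform import Rotation as Ro
    s=bot.read_state(); p=s['position']; y=yaw(s); M=R(s['orientation'])
    dpsi=(psi-y+180)%360-180
    print('t',round(s['time_s'],2),'pos',p.round(4),'yaw',round(y,2),'tilt',M[:,1].round(3)[:2],'gap',round(s['finger_gap'],3),'F',s['force'].round(1),'q',s['joints'].round(2))
    d=np.array([tx,ty,tz])-p
    N=max(n,int(np.ceil(max(abs(dpsi)/8.5,np.linalg.norm(d)/.049))))
    rows=[]
    for i in range(N):
        q=M.T@(d/N*100); rows.append([round(float(v),2) for v in q]+[round(-dpsi/N,2)])
        M=M@Ro.from_rotvec([0,np.radians(-dpsi/N),0]).as_matrix()
    print('remaining mm',(d*1e3).round(1),'total tool cm',(R(s['orientation']).T@d*100).round(2),'dpsi',round(dpsi,2)); print(rows)
E
python3 - <<'E'
from h import *
plan(.4395,.1035,.035,-62)
E
```

```text
t 10.9 pos [0.433  0.1038 0.1437] yaw -60.99 tilt [-0.03  0.01] gap 0.845 F [ 0.   0.3 -1. ] q [-0.67  0.46  0.41  2.15 -0.34  0.63 -1.08]
remaining mm [   6.5   -0.3 -108.7] total tool cm [-0.79 10.85  0.6 ] dpsi -1.01
[[-0.16, 2.17, 0.12, np.float64(0.2)], [-0.16, 2.17, 0.12, np.float64(0.2)], [-0.16, 2.17, 0.12, np.float64(0.2)], [-0.16, 2.17, 0.12, np.float64(0.2)], [-0.16, 2.17, 0.12, np.float64(0.2)]]
```

Emit:
{"fn": "send_rows", "kwargs": {
  "steps": [
    [[-0.3,2.4,0.2,0.4],[-0.3,2.4,0.2,0.4],[-0.2,2.4,0.2,0.2],[0,2.4,0,0],[0,1.2,0,0]]
  ]
}}

```text
time_s: 11.4
position: [0.4417, 0.1005, 0.0307]
orientation: [0.163, -0.181, 0.691, -0.68]
force: [0.1, -0.5, -0.1]
finger_gap: 0.85
```

Run:
```python
from h import *
c=cam('wrist'); fit(c,(.44,.104),.030,.022)
plan(.4395,.1035,.019,-62)
```

```text
fit [439.8 103.7] [45.8 44.5] 27.72 z 0.0307
t 11.45 pos [0.4414 0.1002 0.0298] yaw -61.79 tilt [-0.03   0.009] gap 0.847 F [-3.  -0.6 -1.9] q [-0.52  0.68  0.24  2.17 -0.48  0.37 -0.95]
remaining mm [ -1.9   3.3 -10.8] total tool cm [-0.01  1.08 -0.35] dpsi -0.21
[[-0.0, 0.22, -0.07, np.float64(0.04)], [-0.0, 0.22, -0.07, np.float64(0.04)], [-0.0, 0.22, -0.07, np.float64(0.04)], [-0.0, 0.22, -0.07, np.float64(0.04)], [-0.0, 0.22, -0.07, np.float64(0.04)]]
```

Emit:
{"fn": "send_rows", "kwargs": {
  "steps": [
    [[0,0.4,-0.2,0.2],[0,0.4,-0.2,0],[0,0.3,0,0],[0,0.1,0,0],[0,0,0,0]]
  ]
}}

```text
time_s: 11.95
position: [0.4396, 0.1028, 0.0175]
orientation: [0.162, -0.181, 0.691, -0.681]
force: [-0.2, -0.1, -1.1]
finger_gap: 0.847
```

Run:
```python
from h import *
plan(.4395,.1035,.019,-62)
```

```text
t 11.95 pos [0.4396 0.1028 0.0175] yaw -61.98 tilt [-0.029  0.008] gap 0.847 F [-0.2 -0.1 -1.1] q [-0.51  0.7   0.22  2.17 -0.5   0.34 -0.95]
remaining mm [-0.1  0.7  1.5] total tool cm [-0.02 -0.15 -0.07] dpsi -0.02
[[-0.0, -0.03, -0.01, np.float64(0.0)], [-0.0, -0.03, -0.01, np.float64(0.0)], [-0.0, -0.03, -0.01, np.float64(0.0)], [-0.0, -0.03, -0.01, np.float64(0.0)], [-0.0, -0.03, -0.01, np.float64(0.0)]]
```

Emit:
{"fn": "send_rows", "kwargs": {
  "steps": [
    [[0,-0.25,0,0],[0,0,0,0],[0,0,0,0],[0,0,0,0],[0,0,0,0]]
  ]
}}

```text
time_s: 12.45
position: [0.4403, 0.1032, 0.0212]
orientation: [0.163, -0.18, 0.691, -0.681]
force: [0.1, -0.6, -0.2]
finger_gap: 0.849
```

Emit:
{"fn": "send_rows", "kwargs": {
  "steps": [
    [[0,0,0,0],[0,0,0,0],[0,0,0,0],[0,0,0,0],[0,0,0,0]]
  ],
  "claw": 1
}}

```text
time_s: 12.95
position: [0.4403, 0.1032, 0.0216]
orientation: [0.163, -0.18, 0.691, -0.68]
force: [0.3, 0.4, -0.5]
finger_gap: 0.497
```

Emit:
{"fn": "send_rows", "kwargs": {
  "steps": [
    [[0,0,0,0],[0,0,0,0],[0,-1,0,0],[0,-1,0,0],[0,0,0,0]]
  ]
}}

```text
time_s: 13.45
position: [0.4408, 0.1027, 0.0432]
orientation: [0.162, -0.18, 0.691, -0.68]
force: [-0.5, -0.5, -1.6]
finger_gap: 0.494
```

Run:
```python
from h import *
plan(.598,-.0163,.125,-5.2)
c=cam('wrist','w7.png')
```

```text
t 13.45 pos [0.4408 0.1027 0.0432] yaw -61.98 tilt [-0.028  0.009] gap 0.494 F [-0.5 -0.5 -1.6] q [-0.55  0.65  0.26  2.17 -0.47  0.4  -0.97]
remaining mm [ 157.2 -119.    81.8] total tool cm [-8.11 -8.72 17.71] dpsi 56.78
[[-1.16, -1.25, 2.53, np.float64(-8.11)], [-0.79, -1.25, 2.67, np.float64(-8.11)], [-0.4, -1.25, 2.75, np.float64(-8.11)], [-0.01, -1.25, 2.78, np.float64(-8.11)], [0.38, -1.25, 2.76, np.float64(-8.11)], [0.77, -1.25, 2.68, np.float64(-8.11)], [1.14, -1.25, 2.54, np.float64(-8.11)]]
```

View pics/w7.png

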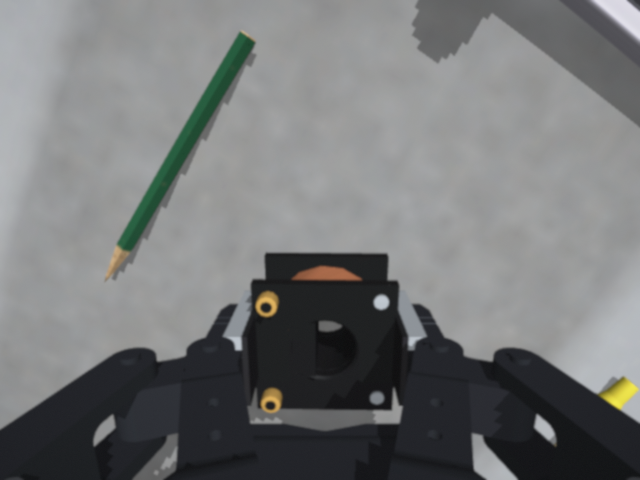

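Run:
```python
from h import *
s=bot.read_state();c=cam('wrist')
z=s['position'][2]+.0086
for p in [(248,281),(398,281),(323,281),(323,409)]: print(tool(onz(c,[p],z)[0],s).round(4)*1e3)
```

```text
[-22.   -8.6 -22.5]
[-22.4  -9.5  21.8]
[-22.3  -9.1  -0.3]
[22.9 -8.1 -0.3]
```

Emit:
{"fn": "send_rows", "kwargs": {
  "steps": [
    [[-1.0,-2.0,2.0,-8.1],[-0.8,-2.0,2.6,-8.1],[-0.4,-2.0,2.7,-8.1],[0,-1.5,2.8,-8.1],[0.4,-1.2,2.8,-8.1]]
  ]
}}

```text
time_s: 14.05
position: [0.5498, 0.0227, 0.1263]
orientation: [0.398, -0.416, 0.587, -0.569]
force: [0.5, 0.7, -0.4]
finger_gap: 0.496
```

Run:
```python
from h import *
plan(.598,-.0163,.125,-5.2)
```

```text
t 14.05 pos [0.5498 0.0227 0.1263] yaw -19.73 tilt [-0.035  0.006] gap 0.496 F [ 0.5  0.7 -0.4] q [-0.26  0.59  0.16  1.88 -0.15  0.72 -0.35]
remaining mm [ 48.2 -39.   -1.3] total tool cm [ 2.04 -0.06  5.86] dpsi 14.53
[[0.41, -0.01, 1.17, np.float64(-2.91)], [0.47, -0.01, 1.15, np.float64(-2.91)], [0.52, -0.01, 1.12, np.float64(-2.91)], [0.58, -0.01, 1.1, np.float64(-2.91)], [0.64, -0.01, 1.07, np.float64(-2.91)]]
```

Emit:
{"fn": "send_rows", "kwargs": {
  "steps": [
    [[0.4,0,1.3,-4],[0.6,0,1.4,-4],[0.6,0,1.4,-4],[0.4,0.5,1.0,-2],[0,0.5,0,0]]
  ]
}}

```text
time_s: 14.55
position: [0.5987, -0.0138, 0.1156]
orientation: [0.471, -0.484, 0.531, -0.513]
force: [-0.7, -0.3, -1.5]
finger_gap: 0.492
```

Run:
```python
from h import *
plan(.598,-.0163,.075,-5.2)
c=cam('wrist','w8.png')
rail(c); posts(c)
```

```text
t 14.55 pos [ 0.5987 -0.0138  0.1156] yaw -5.07 tilt [-0.031  0.006] gap 0.492 F [-0.7 -0.3 -1.5] q [-0.13  0.66  0.09  1.75 -0.09  0.76 -0.08]
remaining mm [ -0.7  -2.5 -40.6] total tool cm [0.27 4.06 0.08] dpsi -0.13
[[0.05, 0.81, 0.02, np.float64(0.03)], [0.05, 0.81, 0.02, np.float64(0.03)], [0.05, 0.81, 0.02, np.float64(0.03)], [0.05, 0.81, 0.02, np.float64(0.03)], [0.05, 0.81, 0.02, np.float64(0.03)]]
rail width 0.06132277614375389 233
rail dir deg 84.86709 through 0.6035774 0.045739286 y span -0.016098616007261313 0.10277799664549862
post [361  13  17   6  58] mean [0.6274 0.0997 0.0284] top [0.6272 0.0997 0.0304] zmax 0.0329
post [326  83  21  37 625] mean [0.6082 0.063  0.0375] top [0.6083 0.0634 0.0408] zmax 0.0431
post [325 242  18  11 148] mean [ 0.6009 -0.0093  0.031 ] top [ 0.6002 -0.0094  0.0348] zmax 0.0372
post [322 409  23  18 331] mean [ 0.5928 -0.1055  0.0389] top [ 0.5934 -0.1054  0.043 ] zmax 0.045
```

Emit:
{"fn": "send_rows", "kwargs": {
  "steps": [
    [[0.2,1.3,0,0],[0.1,1.3,0.1,0.1],[0,1.2,0.05,0],[0,0.3,0,0],[0,0,0,0]]
  ]
}}

```text
time_s: 15.1
position: [0.5949, -0.0146, 0.0686]
orientation: [0.468, -0.484, 0.533, -0.512]
force: [0.4, 0.5, -0.2]
finger_gap: 0.496
```

Run:
```python
from h import *
plan(.5985,-.0162,.036,-5.2)
```

```text
t 15.1 pos [ 0.5949 -0.0146  0.0686] yaw -5.3 tilt [-0.036  0.006] gap 0.496 F [ 0.4  0.5 -0.2] q [-0.13  0.73  0.08  1.78 -0.1   0.67 -0.08]
remaining mm [  3.6  -1.6 -32.6] total tool cm [0.13 3.25 0.49] dpsi 0.1
[[0.03, 0.65, 0.1, np.float64(-0.02)], [0.03, 0.65, 0.1, np.float64(-0.02)], [0.03, 0.65, 0.1, np.float64(-0.02)], [0.03, 0.65, 0.1, np.float64(-0.02)], [0.03, 0.65, 0.1, np.float64(-0.02)]]
```

Emit:
{"fn": "send_rows", "kwargs": {
  "steps": [
    [[0.1,0,0.3,0],[0,0,0.1,0],[0,0.2,0,0],[0,0.2,0,0],[0,0,0,0]]
  ]
}}

```text
time_s: 15.6
position: [0.5997, -0.0158, 0.0653]
orientation: [0.469, -0.484, 0.532, -0.513]
force: [0.3, -0.3, -0.7]
finger_gap: 0.494
```

Run:
```python
from h import *
plan(.5985,-.0162,.036,-5.2)
```

```text
t 15.6 pos [ 0.5997 -0.0158  0.0653] yaw -5.3 tilt [-0.034  0.007] gap 0.494 F [ 0.3 -0.3 -0.7] q [-0.12  0.74  0.08  1.77 -0.1   0.67 -0.07]
remaining mm [ -1.2  -0.4 -29.3] total tool cm [ 0.06  2.93 -0.02] dpsi 0.1
[[0.01, 0.59, -0.0, np.float64(-0.02)], [0.01, 0.59, -0.0, np.float64(-0.02)], [0.01, 0.59, -0.0, np.float64(-0.02)], [0.01, 0.59, -0.0, np.float64(-0.02)], [0.01, 0.59, -0.0, np.float64(-0.02)]]
```

Emit:
{"fn": "send_rows", "kwargs": {
  "steps": [
    [[0,0.6,0,0],[0,0.6,0,0],[0,0.6,0,0],[0,0.5,0,0],[0,0.2,0,0]]
  ]
}}

```text
time_s: 16.1
position: [0.5984, -0.0156, 0.0381]
orientation: [0.469, -0.484, 0.533, -0.512]
force: [-0.8, -0.6, -1.2]
finger_gap: 0.497
```

Run:
```python
from h import *
plan(.5985,-.0162,.036,-5.2)
```

```text
t 16.1 pos [ 0.5984 -0.0156  0.0381] yaw -5.3 tilt [-0.035  0.007] gap 0.497 F [-0.8 -0.6 -1.2] q [-0.12  0.78  0.08  1.77 -0.11  0.62 -0.07]
remaining mm [ 0.1 -0.6 -2.1] total tool cm [0.06 0.21 0.02] dpsi 0.1
[[0.01, 0.04, 0.0, np.float64(-0.02)], [0.01, 0.04, 0.0, np.float64(-0.02)], [0.01, 0.04, 0.0, np.float64(-0.02)], [0.01, 0.04, 0.0, np.float64(-0.02)], [0.01, 0.04, 0.0, np.float64(-0.02)]]
```

Emit:
{"fn": "send_rows", "kwargs": {
  "steps": [
    [[0,0.2,0,0],[0,0.1,0,0],[0,0,0,0],[0,0,0,0],[0,0,0,0]]
  ]
}}

```text
time_s: 16.6
position: [0.5989, -0.0152, 0.0374]
orientation: [0.469, -0.483, 0.532, -0.513]
force: [-2.0, 0.1, -0.9]
finger_gap: 0.499
```

Emit:
{"fn": "send_rows", "kwargs": {
  "steps": [
    [[0,0,0,0],[0,0,0,0],[0,0,0,0],[0,0,0,0],[0,0,0,0]]
  ],
  "claw": -0.6
}}

```text
time_s: 17.1
position: [0.5991, -0.0151, 0.0371]
orientation: [0.469, -0.483, 0.532, -0.513]
force: [0.7, -0.0, -0.1]
finger_gap: 0.796
```

Emit:
{"fn": "send_rows", "kwargs": {
  "steps": [
    [[0,-2,0,0],[0,-3,0,0],[0,-4,0,0],[0,-3,0,0],[0,0,0,0]]
  ]
}}

```text
time_s: 17.6
position: [0.6026, -0.0161, 0.1602]
orientation: [0.469, -0.484, 0.533, -0.512]
force: [1.1, 0.4, 0.0]
finger_gap: 0.8
```

Run:
```python
from h import *
plan(.573,.2835,.15,-20)
c=cam('wrist','w9.png')
fit(c,(.598,-.016),.045,.022);fit(c,(.591,-.096),.049,.027)
```

```text
t 17.6 pos [ 0.6026 -0.0161  0.1602] yaw -5.3 tilt [-0.036  0.007] gap 0.8 F [1.1 0.4 0. ] q [-0.14  0.61  0.1   1.71 -0.09  0.86 -0.08]
remaining mm [-29.6 299.6 -10.2] total tool cm [-29.55   1.35  -5.67] dpsi -14.7
[[-4.22, 0.19, -0.81, np.float64(2.1)], [-4.19, 0.19, -0.96, np.float64(2.1)], [-4.15, 0.19, -1.12, np.float64(2.1)], [-4.11, 0.19, -1.27, np.float64(2.1)], [-4.06, 0.19, -1.42, np.float64(2.1)], [-4.0, 0.19, -1.57, np.float64(2.1)], [-3.94, 0.19, -1.71, np.float64(2.1)]]
fit [599.1 -15.7] [44.8 44.1] 84.79 z 0.0457
fit [591.  -96.1] [56.1 54.5] 84.69 z 0.0496
```

View pics/w9.png

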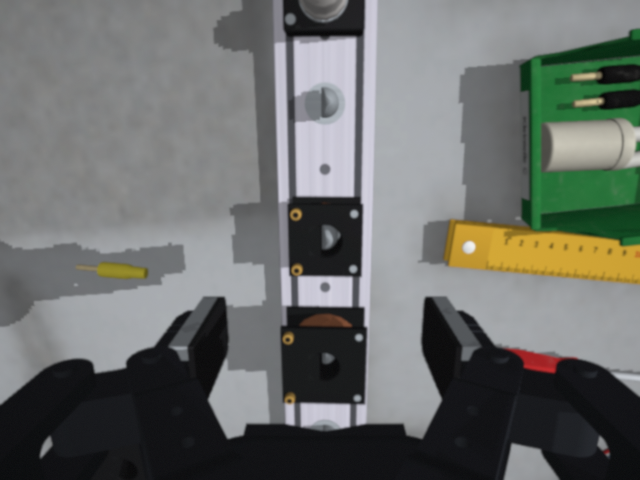

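Emit:
{"fn": "send_rows", "kwargs": {
  "steps": [
    [[-4.2,0.2,-0.8,2.1],[-4.2,0.2,-1.0,2.1],[-4.2,0.2,-1.1,2.1],[-4.1,0.2,-1.3,2.1],[-4.1,0.2,-1.4,2.1]]
  ]
}}

```text
time_s: 18.15
position: [0.5802, 0.1973, 0.1459]
orientation: [0.41, -0.432, 0.577, -0.558]
force: [0.8, 0.7, -0.2]
finger_gap: 0.8
```

Run:
```python
from h import *
plan(.573,.2835,.15,-20)
```

```text
t 18.15 pos [0.5802 0.1973 0.1459] yaw -16.85 tilt [-0.041  0.003] gap 0.8 F [ 0.8  0.7 -0.2] q [-0.51  0.65  0.15  1.69 -0.14  0.85 -0.59]
remaining mm [-7.2 86.2  4.1] total tool cm [-8.03 -0.35 -3.2 ] dpsi -3.15
[[-1.61, -0.07, -0.64, np.float64(0.63)], [-1.6, -0.07, -0.66, np.float64(0.63)], [-1.59, -0.07, -0.68, np.float64(0.63)], [-1.58, -0.07, -0.69, np.float64(0.63)], [-1.58, -0.07, -0.71, np.float64(0.63)]]
```

Emit:
{"fn": "send_rows", "kwargs": {
  "steps": [
    [[-2.4,0,-0.9,0.9],[-2.4,0,-0.9,0.9],[-1.8,0,-0.7,0.7],[-0.7,0,-0.2,0.3],[0,0,0,0]]
  ]
}}

```text
time_s: 18.65
position: [0.5714, 0.285, 0.1394]
orientation: [0.395, -0.423, 0.587, -0.566]
force: [0.2, 0.7, -1.0]
finger_gap: 0.798
```

Run:
```python
from h import *
plan(.573,.2835,.05,-20)
c=cam('wrist','w10.png')
fit(c,(.574,.283),.026,.017)
```

```text
t 18.65 pos [0.5714 0.285  0.1394] yaw -19.31 tilt [-0.049  0.001] gap 0.798 F [ 0.2  0.7 -1. ] q [-0.64  0.69  0.16  1.62 -0.16  0.88 -0.75]
remaining mm [  1.6  -1.5 -89.4] total tool cm [-0.05  8.92  0.62] dpsi -0.69
[[-0.01, 1.78, 0.12, np.float64(0.14)], [-0.01, 1.78, 0.12, np.float64(0.14)], [-0.01, 1.78, 0.12, np.float64(0.14)], [-0.01, 1.78, 0.12, np.float64(0.14)], [-0.01, 1.78, 0.12, np.float64(0.14)]]
fit [572.8 283.6] [35.  34.1] 70.3 z 0.0267
```

Emit:
{"fn": "send_rows", "kwargs": {
  "steps": [
    [[0,2.0,0.1,0.3],[0,2.0,0.1,0.3],[0,2.0,0.1,0],[0,2.0,0.1,0],[0,1.0,0,0]]
  ]
}}

```text
time_s: 19.2
position: [0.5737, 0.2745, 0.0474]
orientation: [0.39, -0.418, 0.589, -0.571]
force: [-0.0, -0.5, 0.2]
finger_gap: 0.796
```

Run:
```python
from h import *
plan(.5726,.2837,.021,-19.7)
c=cam('wrist','w11.png')
fit(c,(.574,.283),.026,.017)
```

```text
t 19.2 pos [0.5737 0.2745 0.0474] yaw -20.34 tilt [-0.047 -0.001] gap 0.796 F [-0.  -0.5  0.2] q [-0.62  0.82  0.13  1.66 -0.18  0.72 -0.73]
remaining mm [ -1.1   9.2 -26.4] total tool cm [-0.88  2.64 -0.31] dpsi 0.64
[[-0.18, 0.53, -0.06, np.float64(-0.13)], [-0.18, 0.53, -0.06, np.float64(-0.13)], [-0.18, 0.53, -0.06, np.float64(-0.13)], [-0.18, 0.53, -0.06, np.float64(-0.13)], [-0.18, 0.53, -0.06, np.float64(-0.13)]]
fit [572.8 283.8] [34.8 34.2] 70.43 z 0.0266
```

Emit:
{"fn": "send_rows", "kwargs": {
  "steps": [
    [[-0.5,0.2,-0.1,-0.6],[-0.3,0.5,-0.1,0],[-0.1,0.7,0,0],[0,0.7,0,0],[0,0.2,0,0]]
  ]
}}

```text
time_s: 19.75
position: [0.5749, 0.2835, 0.0241]
orientation: [0.394, -0.42, 0.587, -0.569]
force: [0.7, 0.3, -0.4]
finger_gap: 0.802
```

Run:
```python
from h import *
plan(.5726,.2837,.022,-19.7)
```

```text
t 19.75 pos [0.5749 0.2835 0.0241] yaw -19.74 tilt [-0.045 -0.   ] gap 0.802 F [ 0.7  0.3 -0.4] q [-0.62  0.86  0.13  1.65 -0.19  0.69 -0.73]
remaining mm [-2.3  0.2 -2.1] total tool cm [ 0.05  0.22 -0.21] dpsi 0.04
[[0.01, 0.04, -0.04, np.float64(-0.01)], [0.01, 0.04, -0.04, np.float64(-0.01)], [0.01, 0.04, -0.04, np.float64(-0.01)], [0.01, 0.04, -0.04, np.float64(-0.01)], [0.01, 0.04, -0.04, np.float64(-0.01)]]
```

Emit:
{"fn": "send_rows", "kwargs": {
  "steps": [
    [[0,0.15,-0.2,0],[0,0,0,0],[0,0,0,0],[0,0,0,0],[0,0,0,0]]
  ]
}}

```text
time_s: 20.25
position: [0.5728, 0.2842, 0.0228]
orientation: [0.394, -0.42, 0.587, -0.569]
force: [-0.2, -0.3, -0.5]
finger_gap: 0.797
```

Emit:
{"fn": "send_rows", "kwargs": {
  "steps": [
    [[0,0,0,0],[0,0,0,0],[0,0,0,0],[0,0,0,0],[0,0,0,0]]
  ],
  "claw": 1
}}

```text
time_s: 20.75
position: [0.5731, 0.2843, 0.0235]
orientation: [0.394, -0.42, 0.587, -0.569]
force: [0.1, -0.8, -0.6]
finger_gap: 0.374
```

Emit:
{"fn": "send_rows", "kwargs": {
  "steps": [
    [[0,0,0,0],[0,0,0,0],[0,0,0,0],[0,-1,0,0],[0,-1,0,0]]
  ]
}}

```text
time_s: 21.25
position: [0.5733, 0.2839, 0.0434]
orientation: [0.393, -0.42, 0.587, -0.569]
force: [-0.5, -0.8, -0.7]
finger_gap: 0.374
```

Run:
```python
from h import *
plan(.6055,.0637,.12,-5.2)
c=cam('wrist','w12.png')
```

```text
t 21.25 pos [0.5733 0.2839 0.0434] yaw -19.75 tilt [-0.046 -0.001] gap 0.374 F [-0.5 -0.8 -0.7] q [-0.63  0.83  0.13  1.65 -0.18  0.72 -0.74]
remaining mm [  32.2 -220.2   76.6] total tool cm [19.77 -7.77 10.13] dpsi 14.55
[[3.95, -1.55, 2.03, np.float64(-2.91)], [4.05, -1.55, 1.82, np.float64(-2.91)], [4.14, -1.55, 1.61, np.float64(-2.91)], [4.22, -1.55, 1.4, np.float64(-2.91)], [4.28, -1.55, 1.19, np.float64(-2.91)]]
```

View pics/w12.png

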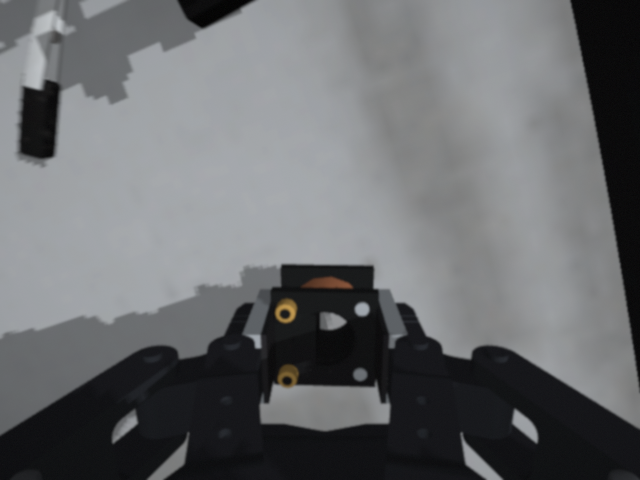

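Run:
```python
from h import *
s=bot.read_state();c=cam('wrist')
z=s['position'][2]+.0027
for p in [(272,289),(379,289),(325,289),(325,384.5)]: print(tool(onz(c,[p],z)[0],s).round(4)*1e3)
```

```text
[-16.7  -2.3 -16. ]
[-17.3  -3.7  17.4]
[-17.   -3.    0.6]
[17.7 -2.5  0.6]
```

Emit:
{"fn": "send_rows", "kwargs": {
  "steps": [
    [[0,-2,0,0],[0,-2.5,0,0],[0.5,-2.5,0.3,0],[1.5,-1.5,0.7,-1],[2.0,0,1.0,-1.5]]
  ]
}}

```text
time_s: 21.85
position: [0.5827, 0.2424, 0.133]
orientation: [0.409, -0.433, 0.578, -0.558]
force: [0.8, 0.2, -1.5]
finger_gap: 0.376
```

Run:
```python
from h import *
plan(.6055,.0637,.13,-5.2,9)
```

```text
t 21.85 pos [0.5827 0.2424 0.133 ] yaw -16.93 tilt [-0.044  0.001] gap 0.376 F [ 0.8  0.2 -1.5] q [-0.57  0.69  0.15  1.65 -0.15  0.85 -0.65]
remaining mm [  22.8 -178.7   -3. ] total tool cm [16.43  0.17  7.38] dpsi 11.73
[[1.83, 0.02, 0.82, np.float64(-1.3)], [1.84, 0.02, 0.78, np.float64(-1.3)], [1.86, 0.02, 0.74, np.float64(-1.3)], [1.88, 0.02, 0.69, np.float64(-1.3)], [1.89, 0.02, 0.65, np.float64(-1.3)], [1.91, 0.02, 0.61, np.float64(-1.3)], [1.92, 0.02, 0.56, np.float64(-1.3)], [1.93, 0.02, 0.52, np.float64(-1.3)], [1.94, 0.02, 0.48, np.float64(-1.3)]]
```

Emit:
{"fn": "send_rows", "kwargs": {
  "steps": [
    [[1.8,0,0.8,-1.3],[1.8,0,0.8,-1.3],[1.8,0,0.7,-1.3],[1.8,0,0.7,-1.3],[1.8,0,0.6,-1.3]]
  ]
}}

```text
time_s: 22.35
position: [0.5963, 0.1426, 0.1344]
orientation: [0.444, -0.464, 0.552, -0.532]
force: [0.6, -0.9, -0.7]
finger_gap: 0.377
```

Run:
```python
from h import *
plan(.6055,.0637,.11,-5.2)
```

```text
t 22.35 pos [0.5963 0.1426 0.1344] yaw -10.09 tilt [-0.041  0.003] gap 0.377 F [ 0.6 -0.9 -0.7] q [-0.4   0.66  0.11  1.7  -0.11  0.83 -0.41]
remaining mm [  9.2 -78.9 -24.4] total tool cm [7.59 2.38 2.39] dpsi 4.89
[[1.52, 0.48, 0.48, np.float64(-0.98)], [1.53, 0.48, 0.45, np.float64(-0.98)], [1.53, 0.48, 0.43, np.float64(-0.98)], [1.54, 0.48, 0.4, np.float64(-0.98)], [1.55, 0.48, 0.37, np.float64(-0.98)]]
```

Emit:
{"fn": "send_rows", "kwargs": {
  "steps": [
    [[1.8,0.3,0.6,-1.1],[1.8,0.3,0.5,-1.1],[1.7,0.3,0.5,-1.1],[1.4,0.3,0.4,-1.0],[0.3,0.2,0.1,-0.4]]
  ]
}}

```text
time_s: 22.85
position: [0.6071, 0.0646, 0.1207]
orientation: [0.467, -0.486, 0.532, -0.513]
force: [-0.6, 0.4, -0.7]
finger_gap: 0.376
```

Run:
```python
from h import *
plan(.6055,.0637,.07,-5.2)
c=cam('wrist','w13.png'); rail(c,yr=(-.3,.1)); posts(c)
```

```text
t 22.85 pos [0.6071 0.0646 0.1207] yaw -5.33 tilt [-0.039  0.002] gap 0.376 F [-0.6  0.4 -0.7] q [-0.26  0.67  0.09  1.71 -0.09  0.8  -0.22]
remaining mm [ -1.6  -0.9 -50.7] total tool cm [0.1  5.08 0.05] dpsi 0.13
[[0.02, 1.02, 0.01, np.float64(-0.03)], [0.02, 1.02, 0.01, np.float64(-0.03)], [0.02, 1.02, 0.01, np.float64(-0.03)], [0.02, 1.02, 0.01, np.float64(-0.03)], [0.02, 1.02, 0.01, np.float64(-0.03)]]
rail width 0.061219699237869095 76
rail dir deg 84.893745 through 0.6065694 0.07847577 y span 0.053132455508622965 0.09700858394081342
post [325 237  18  28 444] mean [0.6088 0.0669 0.0359] top [0.6085 0.0646 0.0409] zmax 0.0434
post [323 386  29  29 547] mean [ 0.6019 -0.0205  0.0389] top [ 0.6028 -0.0206  0.0429] zmax 0.045
```

Emit:
{"fn": "send_rows", "kwargs": {
  "steps": [
    [[0,1.3,0,0],[0,1.4,0,0],[0,1.3,0,0],[0,0.8,0,0],[0,0.1,0,0]]
  ]
}}

```text
time_s: 23.4
position: [0.6039, 0.069, 0.0665]
orientation: [0.467, -0.486, 0.532, -0.511]
force: [0.2, 0.5, -0.4]
finger_gap: 0.38
```

Run:
```python
from h import *
plan(.6055,.064,.038,-5.2)
```

```text
t 23.4 pos [0.6039 0.069  0.0665] yaw -5.17 tilt [-0.04   0.004] gap 0.38 F [ 0.2  0.5 -0.4] q [-0.26  0.75  0.08  1.74 -0.1   0.7  -0.21]
remaining mm [  1.6  -5.  -28.5] total tool cm [0.48 2.84 0.32] dpsi -0.03
[[0.1, 0.57, 0.06, np.float64(0.01)], [0.1, 0.57, 0.06, np.float64(0.01)], [0.1, 0.57, 0.06, np.float64(0.01)], [0.1, 0.57, 0.06, np.float64(0.01)], [0.1, 0.57, 0.06, np.float64(0.01)]]
```

Emit:
{"fn": "send_rows", "kwargs": {
  "steps": [
    [[0.4,-0.1,0.2,0],[0.2,0,0,0],[0,0,0,0],[0,0,0,0],[0,0,0,0]]
  ]
}}

```text
time_s: 23.9
position: [0.6061, 0.0623, 0.0682]
orientation: [0.468, -0.486, 0.532, -0.512]
force: [0.4, 0.1, -0.6]
finger_gap: 0.374
```

Run:
```python
from h import *
plan(.6055,.064,.038,-5.2)
```

```text
t 23.9 pos [0.6061 0.0623 0.0682] yaw -5.18 tilt [-0.039  0.004] gap 0.374 F [ 0.4  0.1 -0.6] q [-0.24  0.75  0.08  1.74 -0.1   0.7  -0.2 ]
remaining mm [ -0.6   1.7 -30.2] total tool cm [-0.16  3.02  0.04] dpsi -0.02
[[-0.03, 0.6, 0.01, np.float64(0.0)], [-0.03, 0.6, 0.01, np.float64(0.0)], [-0.03, 0.6, 0.01, np.float64(0.0)], [-0.03, 0.6, 0.01, np.float64(0.0)], [-0.03, 0.6, 0.01, np.float64(0.0)]]
```

Emit:
{"fn": "send_rows", "kwargs": {
  "steps": [
    [[-0.1,0.6,0.05,0],[0,0.6,0,0],[0,0.6,0,0],[0,0.6,0,0],[0,0.3,0,0]]
  ]
}}

```text
time_s: 24.4
position: [0.6054, 0.0638, 0.0391]
orientation: [0.468, -0.486, 0.532, -0.512]
force: [0.2, -0.1, -0.6]
finger_gap: 0.375
```

Run:
```python
from h import *
plan(.6055,.064,.038,-5.2)
```

```text
t 24.4 pos [0.6054 0.0638 0.0391] yaw -5.16 tilt [-0.039  0.004] gap 0.375 F [ 0.2 -0.1 -0.6] q [-0.24  0.79  0.07  1.74 -0.1   0.65 -0.2 ]
remaining mm [ 0.1  0.2 -1.1] total tool cm [-0.02  0.11  0.02] dpsi -0.04
[[-0.0, 0.02, 0.0, np.float64(0.01)], [-0.0, 0.02, 0.0, np.float64(0.01)], [-0.0, 0.02, 0.0, np.float64(0.01)], [-0.0, 0.02, 0.0, np.float64(0.01)], [-0.0, 0.02, 0.0, np.float64(0.01)]]
```

Within a millimetre of seated; release and lift.

Emit:
{"fn": "send_rows", "kwargs": {
  "steps": [
    [[0,0.1,0,0],[0,0,0,0],[0,0,0,0],[0,0,0,0],[0,0,0,0]]
  ]
}}

```text
time_s: 24.9
position: [0.6055, 0.064, 0.0385]
orientation: [0.468, -0.486, 0.532, -0.511]
force: [-2.3, -0.8, 2.2]
finger_gap: 0.375
```

Emit:
{"fn": "send_rows", "kwargs": {
  "steps": [
    [[0,0,0,0],[0,0,0,0],[0,0,0,0],[0,0,0,0],[0,0,0,0]]
  ],
  "claw": -0.6
}}

```text
time_s: 25.4
position: [0.6059, 0.0641, 0.0382]
orientation: [0.468, -0.486, 0.532, -0.512]
force: [-0.5, -0.9, -0.5]
finger_gap: 0.801
```

Emit:
{"fn": "send_rows", "kwargs": {
  "steps": [
    [[0,-2,0,0],[0,-3,0,0],[0,-3,0,0],[0,-3,0,0],[0,-1,0,0]]
  ]
}}

```text
time_s: 25.9
position: [0.6095, 0.0634, 0.1603]
orientation: [0.467, -0.487, 0.533, -0.511]
force: [0.7, -0.7, -0.4]
finger_gap: 0.799
```

Run:
```python
from h import *
c=cam('wrist','w14.png')
fit(c,(.6054,.0638),.041,.017);fit(c,(.598,-.016),.045,.022);fit(c,(.591,-.096),.049,.027)
plan(.432,-.181,.15,-25.3)
```

```text
fit [605.9  63.4] [34.4 34.2] 85.38 z 0.0417
fit [599.3 -14.9] [46.6 44.3] 84.81 z 0.0456
none
t 25.95 pos [0.6096 0.0634 0.1606] yaw -5.16 tilt [-0.042  0.004] gap 0.796 F [-0.1 -1.2  1.5] q [-0.26  0.63  0.09  1.68 -0.09  0.88 -0.21]
remaining mm [-177.6 -244.4  -10.6] total tool cm [ 25.94   1.72 -15.43] dpsi -20.14
[[3.71, 0.25, -2.2, np.float64(2.88)], [3.81, 0.25, -2.02, np.float64(2.88)], [3.91, 0.25, -1.82, np.float64(2.88)], [3.99, 0.25, -1.62, np.float64(2.88)], [4.07, 0.25, -1.42, np.float64(2.88)], [4.14, 0.25, -1.22, np.float64(2.88)], [4.19, 0.25, -1.01, np.float64(2.88)]]
```

View pics/w14.png

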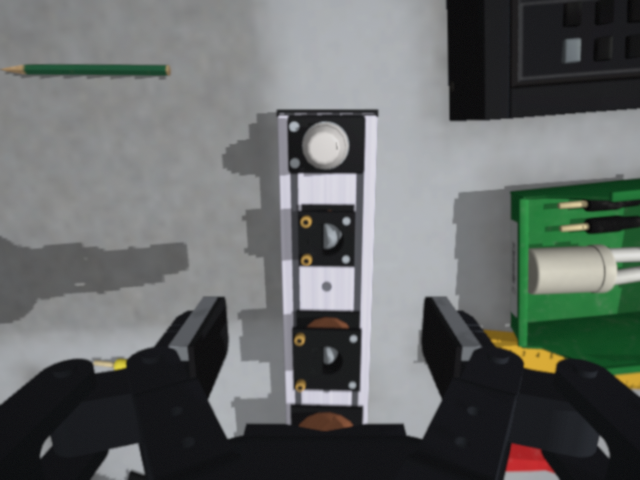

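Emit:
{"fn": "send_rows", "kwargs": {
  "steps": [
    [[2.6,0.1,-1.5,2.0],[2.7,0.1,-1.5,2.0],[2.7,0.1,-1.4,2.0],[2.7,0.1,-1.3,2.0],[2.8,0.1,-1.2,2.0]]
  ],
  "claw": -1
}}

```text
time_s: 26.45
position: [0.517, -0.0586, 0.1553]
orientation: [0.419, -0.441, 0.572, -0.551]
force: [-0.3, -2.0, 1.1]
finger_gap: 0.996
```

Run:
```python
from h import *
plan(.432,-.181,.15,-25.3,6)
```

```text
t 26.45 pos [ 0.517  -0.0586  0.1553] yaw -15.13 tilt [-0.043  0.005] gap 0.996 F [-0.3 -2.   1.1] q [-0.11  0.51  0.14  1.93 -0.11  0.75 -0.16]
remaining mm [ -85.  -122.4   -5.3] total tool cm [14.03  0.84 -4.99] dpsi -10.17
[[2.34, 0.14, -0.83, np.float64(1.7)], [2.36, 0.14, -0.76, np.float64(1.7)], [2.38, 0.14, -0.69, np.float64(1.7)], [2.4, 0.14, -0.62, np.float64(1.7)], [2.42, 0.14, -0.55, np.float64(1.7)], [2.44, 0.14, -0.48, np.float64(1.7)]]
```

Emit:
{"fn": "send_rows", "kwargs": {
  "steps": [
    [[2.8,0.1,-1.0,2.0],[2.8,0.1,-0.9,2.0],[2.8,0.1,-0.8,2.0],[2.4,0.1,-0.7,2.0],[1.6,0.1,-0.5,1.5]]
  ]
}}

```text
time_s: 26.95
position: [0.4333, -0.1683, 0.1496]
orientation: [0.366, -0.393, 0.607, -0.586]
force: [-0.0, -0.6, -0.4]
finger_gap: 1.001
```

Run:
```python
from h import *
plan(.432,-.181,.06,-25.3)
c=cam('wrist','w15.png'); fit(c,(.433,-.182),.038,.032)
```

```text
t 26.95 pos [ 0.4333 -0.1683  0.1496] yaw -25.16 tilt [-0.049  0.005] gap 1.001 F [-0.  -0.6 -0.4] q [ 0.08  0.45  0.2   2.07 -0.13  0.68 -0.07]
remaining mm [ -1.3 -12.7 -89.6] total tool cm [1.06 8.95 0.83] dpsi -0.14
[[0.21, 1.79, 0.17, np.float64(0.03)], [0.21, 1.79, 0.17, np.float64(0.03)], [0.21, 1.79, 0.17, np.float64(0.03)], [0.21, 1.79, 0.17, np.float64(0.03)], [0.21, 1.79, 0.17, np.float64(0.03)]]
fit [ 432.3 -181.7] [64.5 64.3] 64.96 z 0.0387
```

View pics/w15.png

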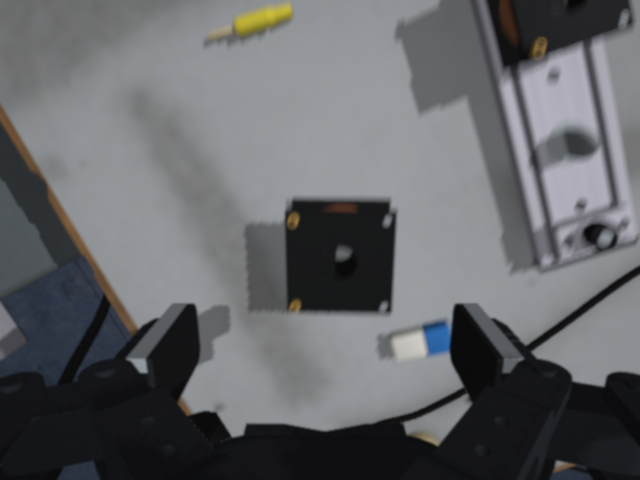

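Run:
```python
from h import *
c=cam('wrist'); s=bot.read_state();M=R(s['orientation'])
for p in [(390,335),(392,362),(450,350),(446,322)]:
    w=onz(c,[p],.012)[0]; print(w.round(3),(M.T@(w-[.4323,-.1817,.012])).round(4))
```

```text
[ 0.435 -0.255  0.012] [ 0.0655 -0.0005  0.0334]
[ 0.428 -0.275  0.012] [ 0.0868 -0.0002  0.0358]
[ 0.468 -0.283  0.012] [ 0.0764 -0.0022  0.0754]
[ 0.473 -0.262  0.012] [ 0.0549 -0.0024  0.0708]
```

Emit:
{"fn": "send_rows", "kwargs": {
  "steps": [
    [[0.6,1.8,0.2,0],[0.6,1.8,0.2,0],[0.1,1.8,0.2,0],[0,1.8,0.1,0],[0,1.0,0.1,0]]
  ]
}}

```text
time_s: 27.55
position: [0.4337, -0.181, 0.0644]
orientation: [0.368, -0.393, 0.606, -0.586]
force: [0.1, -0.6, 0.1]
finger_gap: 1.0
```

Run:
```python
from h import *
c=cam('wrist'); fit(c,(.433,-.182),.038,.032)
plan(.4323,-.1817,.018,-25)
```

```text
fit [ 432.3 -181.9] [65.2 64.7] 64.86 z 0.0386
t 27.6 pos [ 0.4335 -0.1809  0.0636] yaw -24.9 tilt [-0.047  0.006] gap 1.0 F [-2.2  1.2 -2.5] q [ 0.15  0.62  0.15  2.1  -0.17  0.48 -0.  ]
remaining mm [ -1.2  -0.8 -45.6] total tool cm [0.06 4.56 0.13] dpsi -0.1
[[0.01, 0.91, 0.03, np.float64(0.02)], [0.01, 0.91, 0.03, np.float64(0.02)], [0.01, 0.91, 0.03, np.float64(0.02)], [0.01, 0.91, 0.03, np.float64(0.02)], [0.01, 0.91, 0.03, np.float64(0.02)]]
```

Emit:
{"fn": "send_rows", "kwargs": {
  "steps": [
    [[0,1.3,0,0.2],[0,1.2,0,0],[0,1.1,0,0],[0,0.7,0,0],[0,0.2,0,0]]
  ]
}}

```text
time_s: 28.1
position: [0.4329, -0.1794, 0.0168]
orientation: [0.368, -0.393, 0.606, -0.586]
force: [-0.4, 0.1, 0.6]
finger_gap: 1.0
```

Run:
```python
from h import *
c=cam('wrist','w16.png'); fit(c,(.433,-.182),.038,.032)
plan(.4323,-.1817,.018,-25)
```

```text
fit [ 434.1 -177.6] [57.6 64.7] 65.25 z 0.0386
t 28.15 pos [ 0.4328 -0.1794  0.0168] yaw -24.95 tilt [-0.046  0.006] gap 1.004 F [-1.2  0.2 -0.1] q [ 0.17  0.71  0.12  2.11 -0.19  0.37  0.01]
remaining mm [-0.5 -2.3  1.2] total tool cm [ 0.23 -0.11  0.04] dpsi -0.05
[[0.05, -0.02, 0.01, np.float64(0.01)], [0.05, -0.02, 0.01, np.float64(0.01)], [0.05, -0.02, 0.01, np.float64(0.01)], [0.05, -0.02, 0.01, np.float64(0.01)], [0.05, -0.02, 0.01, np.float64(0.01)]]
```

View pics/w16.png

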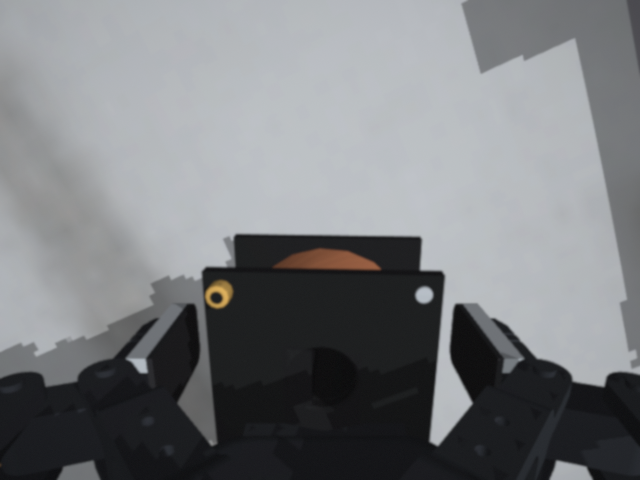

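Emit:
{"fn": "send_rows", "kwargs": {
  "steps": [
    [[0.2,-0.15,0,0],[0,0,0,0],[0,0,0,0],[0,0,0,0],[0,0,0,0]]
  ]
}}

```text
time_s: 28.65
position: [0.4327, -0.1818, 0.0198]
orientation: [0.368, -0.392, 0.606, -0.586]
force: [0.0, 1.0, 0.1]
finger_gap: 0.998
```

Emit:
{"fn": "send_rows", "kwargs": {
  "steps": [
    [[0,0,0,0],[0,0,0,0],[0,0,0,0],[0,0,0,0],[0,0,0,0]]
  ],
  "claw": 1
}}

```text
time_s: 29.15
position: [0.4328, -0.1818, 0.0205]
orientation: [0.368, -0.392, 0.606, -0.586]
force: [0.3, -0.1, 0.3]
finger_gap: 0.727
```

Emit:
{"fn": "send_rows", "kwargs": {
  "steps": [
    [[0,0,0,0],[0,0,0,0],[0,0,0,0],[0,-1,0,0],[0,-1,0,0]]
  ]
}}

```text
time_s: 29.65
position: [0.4329, -0.1817, 0.0407]
orientation: [0.368, -0.392, 0.607, -0.586]
force: [-0.4, 0.3, -1.8]
finger_gap: 0.732
```

Run:
```python
from h import *
plan(.5835,-.1755,.13,-5.2)
c=cam('wrist','w17.png')
s=bot.read_state()
cv2.imwrite('pics/w17z.png',cv2.cvtColor(cv2.resize(c['img'][240:460,180:460],None,fx=2.8,fy=2.5),cv2.COLOR_RGB2BGR))
```

```text
t 29.65 pos [ 0.4329 -0.1817  0.0407] yaw -24.97 tilt [-0.046  0.006] gap 0.732 F [-0.4  0.3 -1.8] q [ 0.17  0.66  0.13  2.11 -0.18  0.43  0.01]
remaining mm [150.6   6.2  89.3] total tool cm [-6.78 -9.61 12.98] dpsi 19.77
[[-1.36, -1.92, 2.6, np.float64(-3.95)], [-1.17, -1.92, 2.68, np.float64(-3.95)], [-0.99, -1.92, 2.76, np.float64(-3.95)], [-0.79, -1.92, 2.82, np.float64(-3.95)], [-0.6, -1.92, 2.87, np.float64(-3.95)]]
```

View pics/w17.png

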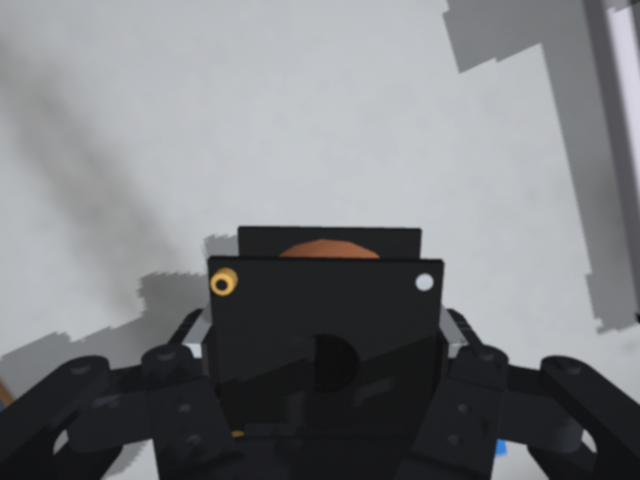

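Run:
```python
from h import *
s=bot.read_state();c=cam('wrist')
z=s['position'][2]+.0175
for p in [(208,259),(442,262),(325,259)]: print(tool(onz(c,[p],z)[0],s).round(4)*1e3)
```

```text
[-31.3 -16.6 -31.4]
[-31.4 -19.3  31.8]
[-31.8 -18.    0.6]
```

Emit:
{"fn": "send_rows", "kwargs": {
  "steps": [
    [[0,-2.5,0,0],[0,-2.5,0,0],[-0.5,-2.0,1.0,-2],[-0.8,-1.5,1.8,-3],[-1.0,-0.5,2.2,-3]]
  ]
}}

```text
time_s: 30.25
position: [0.4912, -0.1799, 0.1331]
orientation: [0.41, -0.433, 0.579, -0.557]
force: [0.2, -0.8, -2.7]
finger_gap: 0.728
```

Run:
```python
from h import *
plan(.5835,-.1755,.12,-5.2)
```

```text
t 30.25 pos [ 0.4912 -0.1799  0.1331] yaw -16.85 tilt [-0.045  0.005] gap 0.728 F [ 0.2 -0.8 -2.7] q [ 0.12  0.55  0.16  1.94 -0.12  0.71  0.05]
remaining mm [ 92.3   4.4 -13.1] total tool cm [-3.11  0.9   8.75] dpsi 11.65
[[-0.62, 0.18, 1.75, np.float64(-2.33)], [-0.55, 0.18, 1.77, np.float64(-2.33)], [-0.48, 0.18, 1.8, np.float64(-2.33)], [-0.4, 0.18, 1.81, np.float64(-2.33)], [-0.33, 0.18, 1.83, np.float64(-2.33)]]
```

Emit:
{"fn": "send_rows", "kwargs": {
  "steps": [
    [[-0.6,0,2.0,-2.6],[-0.6,0,2.1,-2.6],[-0.5,0.2,2.1,-2.6],[-0.4,0.2,1.6,-2.5],[0,0.2,0.5,-0.8]]
  ]
}}

```text
time_s: 30.75
position: [0.5823, -0.1764, 0.1255]
orientation: [0.468, -0.486, 0.533, -0.511]
force: [-0.9, 0.5, -1.2]
finger_gap: 0.73
```

Run:
```python
from h import *
plan(.5835,-.1755,.07,-5.2)
c=cam('wrist','w18.png'); rail(c,yr=(-.2,.1)); posts(c);fit(c,(.591,-.096),.049,.027)
```

```text
t 30.75 pos [ 0.5823 -0.1764  0.1255] yaw -5.12 tilt [-0.041  0.005] gap 0.73 F [-0.9  0.5 -1.2] q [ 0.13  0.67  0.1   1.71 -0.08  0.81  0.17]
remaining mm [  1.2   0.9 -55.5] total tool cm [-0.09  5.54  0.34] dpsi -0.08
[[-0.02, 1.11, 0.07, np.float64(0.02)], [-0.02, 1.11, 0.07, np.float64(0.02)], [-0.02, 1.11, 0.07, np.float64(0.02)], [-0.02, 1.11, 0.07, np.float64(0.02)], [-0.02, 1.11, 0.07, np.float64(0.02)]]
rail width 0.061154507842450107 101
rail dir deg 84.723595 through 0.58888817 -0.115434684 y span -0.16578974761943274 -0.04849464383181065
post [328  74  27  43 748] mean [ 0.5934 -0.0955  0.0371] top [ 0.5939 -0.0944  0.042 ] zmax 0.045
fit [590.8 -97. ] [54.3 54.5] 84.97 z 0.0497
```

View pics/w18.png

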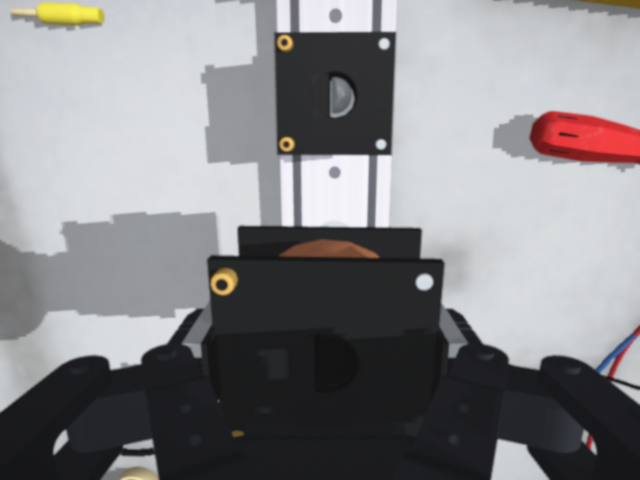

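Emit:
{"fn": "send_rows", "kwargs": {
  "steps": [
    [[0,1.4,0.1,0],[0,1.5,0.1,0],[0,1.4,0.1,0],[0,0.8,0.1,0],[0,0.1,0,0]]
  ]
}}

```text
time_s: 31.3
position: [0.5805, -0.1773, 0.0676]
orientation: [0.465, -0.486, 0.535, -0.511]
force: [-0.0, 0.5, -1.6]
finger_gap: 0.729
```

Run:
```python
from h import *
plan(.5838,-.175,.0355,-5.2)
```

```text
t 31.3 pos [ 0.5805 -0.1773  0.0676] yaw -5.37 tilt [-0.044  0.005] gap 0.729 F [-0.   0.5 -1.6] q [ 0.14  0.75  0.09  1.74 -0.09  0.7   0.18]
remaining mm [  3.3   2.3 -32.1] total tool cm [-0.26  3.19  0.45] dpsi 0.17
[[-0.05, 0.64, 0.09, np.float64(-0.03)], [-0.05, 0.64, 0.09, np.float64(-0.03)], [-0.05, 0.64, 0.09, np.float64(-0.03)], [-0.05, 0.64, 0.09, np.float64(-0.03)], [-0.05, 0.64, 0.09, np.float64(-0.03)]]
```

Emit:
{"fn": "send_rows", "kwargs": {
  "steps": [
    [[-0.2,0,0.3,0],[-0.05,0,0.1,0],[0,0.1,0,0],[0,0,0,0],[0,0,0,0]]
  ]
}}

```text
time_s: 31.8
position: [0.5855, -0.1752, 0.0672]
orientation: [0.466, -0.486, 0.534, -0.511]
force: [-0.6, 0.8, -2.4]
finger_gap: 0.726
```

Run:
```python
from h import *
plan(.5838,-.175,.0355,-5.2)
```

```text
t 31.8 pos [ 0.5855 -0.1752  0.0672] yaw -5.39 tilt [-0.043  0.005] gap 0.726 F [-0.6  0.8 -2.4] q [ 0.13  0.75  0.09  1.73 -0.09  0.71  0.17]
remaining mm [ -1.7   0.2 -31.7] total tool cm [ 0.    3.17 -0.04] dpsi 0.19
[[0.0, 0.63, -0.01, np.float64(-0.04)], [0.0, 0.63, -0.01, np.float64(-0.04)], [0.0, 0.63, -0.01, np.float64(-0.04)], [0.0, 0.63, -0.01, np.float64(-0.04)], [0.0, 0.63, -0.01, np.float64(-0.04)]]
```

Descending along the tool axis lands on target.

Emit:
{"fn": "send_rows", "kwargs": {
  "steps": [
    [[0,0.7,0,0],[0,0.7,0,0],[0,0.6,0,0],[0,0.5,0,0],[0,0.3,0,0]]
  ]
}}

```text
time_s: 32.3
position: [0.5829, -0.1752, 0.0371]
orientation: [0.465, -0.486, 0.535, -0.511]
force: [0.2, -0.3, -2.7]
finger_gap: 0.725
```

Run:
```python
from h import *
plan(.5838,-.175,.0355,-5.2)
```

```text
t 32.3 pos [ 0.5829 -0.1752  0.0371] yaw -5.41 tilt [-0.045  0.005] gap 0.725 F [ 0.2 -0.3 -2.7] q [ 0.14  0.8   0.08  1.74 -0.09  0.66  0.17]
remaining mm [ 0.9  0.2 -1.6] total tool cm [-0.02  0.16  0.09] dpsi 0.21
[[-0.0, 0.03, 0.02, np.float64(-0.04)], [-0.0, 0.03, 0.02, np.float64(-0.04)], [-0.0, 0.03, 0.02, np.float64(-0.04)], [-0.0, 0.03, 0.02, np.float64(-0.04)], [-0.0, 0.03, 0.02, np.float64(-0.04)]]
```

Emit:
{"fn": "send_rows", "kwargs": {
  "steps": [
    [[0,0.15,0.05,0],[0,0,0,0],[0,0,0,0],[0,0,0,0],[0,0,0,0]]
  ]
}}

```text
time_s: 32.8
position: [0.5835, -0.1751, 0.0359]
orientation: [0.465, -0.486, 0.535, -0.511]
force: [-1.0, 0.2, -1.0]
finger_gap: 0.726
```

Emit:
{"fn": "send_rows", "kwargs": {
  "steps": [
    [[0,0,0,0],[0,0,0,0],[0,0,0,0],[0,0,0,0],[0,0,0,0]]
  ],
  "claw": -0.95
}}

```text
time_s: 33.3
position: [0.5842, -0.1751, 0.036]
orientation: [0.465, -0.486, 0.535, -0.511]
force: [0.1, 0.5, -0.4]
finger_gap: 0.972
```

Emit:
{"fn": "send_rows", "kwargs": {
  "steps": [
    [[0,-2,0,0],[0,-3,0,0],[0,-3,0,0],[0,-3,0,0],[0,-1,0,0]]
  ]
}}

```text
time_s: 33.8
position: [0.5884, -0.1754, 0.1581]
orientation: [0.465, -0.487, 0.536, -0.51]
force: [-0.2, -0.0, 0.3]
finger_gap: 0.974
```

Emit:
{"fn": "send_rows", "kwargs": {
  "steps": [
    [[2,-1,-2,0],[2,-1,-2,0],[2,-1,-2,0],[1,0,-1,0],[0,0,0,0]]
  ]
}}

```text
time_s: 34.3
position: [0.5119, -0.2397, 0.1924]
orientation: [0.466, -0.487, 0.535, -0.51]
force: [0.5, 0.1, -1.0]
finger_gap: 0.977
```

Run:
```python
from h import *
c=cam('wrist','w19.png')
A_=[((.6054,.0638),.041,.017),((.598,-.016),.045,.022),((.591,-.096),.049,.027),((.5836,-.1752),.053,.032)]
for a in A_: fit(c,*a)
c=cam('top','t2.png')
for a in A_: fit(c,*a)
c=cam('side','s2.png')
s=bot.read_state();print(s['time_s'],s['position'],s['force'])
```

```text
none
none
fit [ 589. -117.] [15.1 54.7] 84.9 z 0.0496
fit [ 584.4 -175.4] [64.4 64.9] 84.37 z 0.0536
fit [608.4  62.3] [34.  34.9] 85.17 z 0.0419
fit [601.7 -16.8] [44.1 45. ] 84.65 z 0.0459
fit [593.4 -98.4] [54.7 55.2] 84.73 z 0.05
fit [ 587.2 -176.5] [63.2 65.2] 84.31 z 0.0541
34.45 [ 0.51376781 -0.2376685   0.19201042] [-0.34114833  0.17462996  0.80798359]
```

View pics/w19.png

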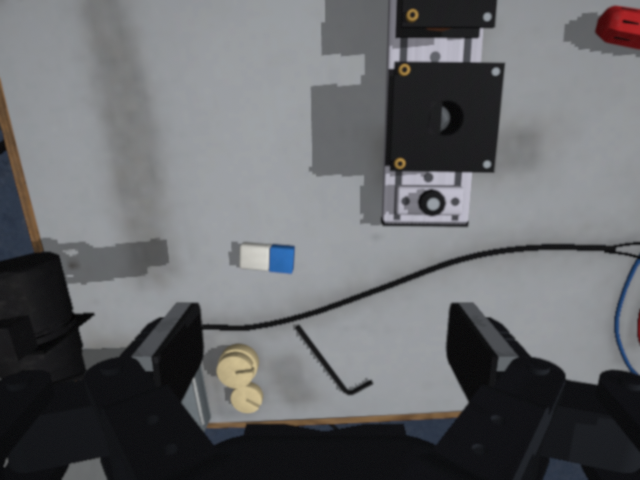

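View pics/s2.png

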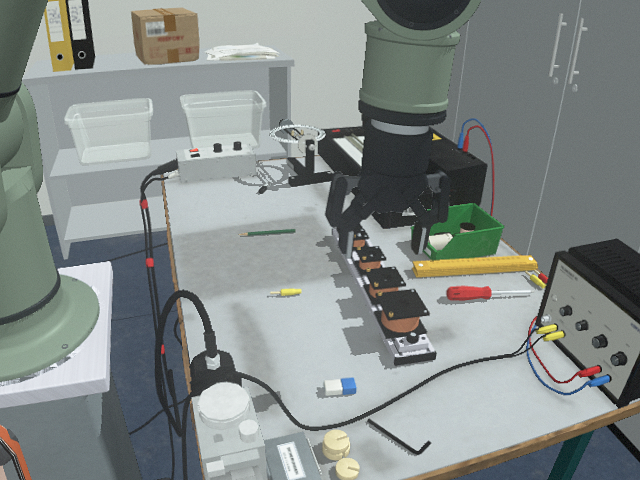

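View pics/t2.png

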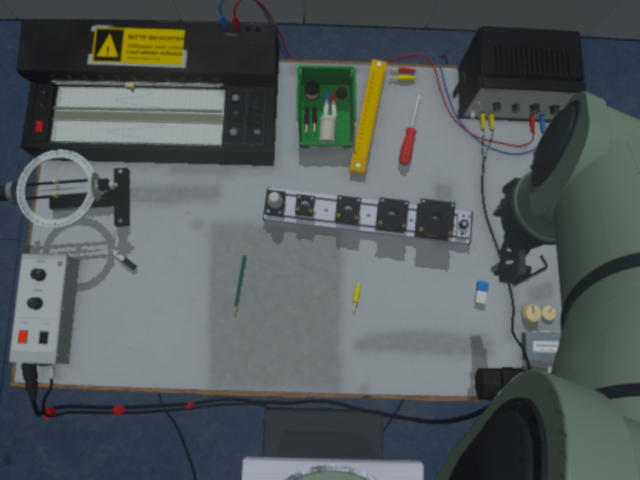

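```bash
python3 -c "
from cell import bot
print(bot.job_done())"
```

```text
the job is handed in; nothing more can be done
None
```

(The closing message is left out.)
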